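Ready the nail station: sample paddle from under the jars, sanitise it, tidy the bottles

TASK

Get the nail station ready for the next client: slide the wooden sample paddle out from under the stack of gel jars, leaving the jars stacked in their stand without lifting them off or toppling them, and lay it on the sanitiser with its plate over the dark window. Let go of it, press the sanitiser's pedal down to its stop and hold it there for about a second, then move the paddle to the grey client's mat with its plate on the middle of the mat. Stand the tipped polish bottles up (before or after, as you like) so that in the end every bottle stands upright on the floor of the lane, and the pump bottle and brush cup must not be knocked over.

Things in the scene. Friction and masses are not known exactly. Their poses are not given: they have to be found in the camera images.
- paddle: light wooden sample paddle lying flat, about 60 g: plate 70 (x) x 50 (y) mm, 5 mm thick, with a handle 20 mm wide and 12 mm thick running from 40 to 110 mm along -x from the plate's centre. Origin at the centre of the plate's underside, z up. At the start the plate is under the jars, with the handle sticking out of the stand towards the robot.
- paddle_grip (a point): middle of the paddle's handle, 80 mm along the paddle's -x from the plate's centre and 6 mm above its underside; axes as the paddle's
- dock: clear jar stand fixed to the table: a front stop bar (31 to 37 mm along -x of the origin, 8 to 26 mm above the table) under which the 5 mm plate slides, and side cheeks 36 mm left and right, 26 mm high; open behind and above. Origin on the table under the jars. The paddle pulls out along -x; the bar holds back the jars, which settle 5 mm down onto the table.
- jar1: black-lidded white gel jar, a cylinder 54 mm across and 30 mm high, about 60 g; origin at the centre of its underside, z up. The lowest of the stack; it stands on the paddle's plate (5 mm above the table) at the start.
- jar2: black-lidded white gel jar, a cylinder 54 mm across and 30 mm high, about 60 g; origin at the centre of its underside, z up. Stands on jar1.
- jar3: black-lidded white gel jar, a cylinder 54 mm across and 30 mm high, about 60 g; origin at the centre of its underside, z up. Stands on jar2; absent in some starts.
- sanitiser: white sanitiser fixed to the table: a flat deck 190 (x) x 105 (y) mm, top 25 mm above the table, with an 85 mm tall lamp housing along its far end, from 95 mm beyond the origin. Origin on the table under the deck's centre; x points away from the robot. The treadle pedal stands on its left (+y) side.
- window (a point): centre of the dark 85 x 85 mm window in the deck's top (35 mm beyond the deck's centre, 25 mm above the table); axes as the sanitiser's
- pedal_pad (a point): point to press on top of the ribbed aluminium pedal (82 x 52 mm plate), 65 mm from its hinge; the hinge lies on the far (+x) side 14 mm above the table, and the pedal slopes up towards the robot until pressed, this point then being about 36 mm above the table and about 17 mm when down
- pedal (a joint): angle of the pedal: 0 released, 0.30 rad fully down at its stop; it springs back by itself; about 3 N at pedal_pad starts it, about 6 N holds it down
- mat: thin grey client's mat, 110 x 110 mm, flat on the table (no thickness to speak of); origin at its centre
- lane: grey low tray for the bottles, fixed: 120 (x) x 350 (y) mm, floor 4 mm above the table, rim 10 mm above the table. Origin on the table under its centre; y runs along the lane, x across it, away from the robot. Five bottle places 66 mm apart along it, the middle one at the centre.
- bottle1: square black polish bottle with a round brass cap, 72 mm tall: body 26 x 26 x 44 mm, cap 18 mm across and 28 mm long above it, about 60 g. Origin on its axis at mid height, 36 mm above the foot; z runs from foot to cap. Tipped over at the start, lying across the lane, cap towards the robot; may be absent.
- bottle2: square black polish bottle with a round brass cap, 72 mm tall: body 26 x 26 x 44 mm, cap 18 mm across and 28 mm long above it, about 60 g. Origin on its axis at mid height, 36 mm above the foot; z runs from foot to cap. Tipped over at the start, lying across the lane, cap away from the robot; may be absent.
- bottle3: square black polish bottle with a round brass cap, 72 mm tall: body 26 x 26 x 44 mm, cap 18 mm across and 28 mm long above it, about 60 g. Origin on its axis at mid height, 36 mm above the foot; z runs from foot to cap. Tipped over at the start, lying across the lane, cap towards the robot; may be absent.
- bottle4: square black polish bottle with a round brass cap, 72 mm tall: body 26 x 26 x 44 mm, cap 18 mm across and 28 mm long above it, about 60 g. Origin on its axis at mid height, 36 mm above the foot; z runs from foot to cap. Tipped over at the start, lying across the lane, cap away from the robot; may be absent.
- bottle5: square black polish bottle with a round brass cap, 72 mm tall: body 26 x 26 x 44 mm, cap 18 mm across and 28 mm long above it, about 60 g. Origin on its axis at mid height, 36 mm above the foot; z runs from foot to cap. Stands upright in the lane at the start.
- pump: tall black pump bottle at the back, 62 mm across, 178 mm tall; origin under its centre, z up
- brushcup: white cup of brushes at the back, 64 mm across, 155 mm tall; origin under its centre, z up

How it is judged:
By the outcome, as a careful person would: the job done as asked, in the order asked, and still so for the second after the job is handed in, with the robot touching nothing.
Of bottle1, bottle2, bottle3, bottle4 only 3 to 4 are there at a start; the rules pass over those that are not, and their reading is None.
Of jar3, pot_c only 1 to 2 are there at a start; the rules pass over those that are not, and their reading is None.
At some moment in a run one of bottle1, bottle2, bottle3, bottle4 may be knocked a few centimetres aside while the robot is not near it.
Once in a run the grip may slacken for a moment while it holds something.
It also fails if it takes over 210 s, if anything falls off the work surface, if the arm or the gripper's body presses on something with over 40 N, if the wrist force passes 120 N, or if a joint passes its speed limit or range.

ROBOT

A 6-joint arm with a two-finger parallel gripper is mounted at the origin on the work surface. World frame = base frame: x ahead of the robot, y to its left, z up, the work surface at z = 0. Lengths are in m, angles in rad, forces in N, time in s.
With the tool pointing down it reaches from about 0.25 to 0.725 m from the base axis. Payload 4 kg.
Tool frame: the origin (TCP) lies between the finger pads; the fingertips stand 8 mm ahead of it and the grasp point (between the pads) lies 11 mm behind it (bot.tip_reach is the distance from the TCP to the fingertips, in m); z points along the fingers, y is the line along which they close (so a half turn about z gives the same grasp; the last joint's range is limited). The gripper opens to 85 mm and grips with 20 to 120 N. Pads are 22 mm wide; open, the fingers measure 114 mm over their backs; the gripper's body (76 mm by 85 mm) begins 54 mm behind the grasp point. The pads swing forward as they close: fully open they stand 13 mm farther back than shut.
Start: joints at [-1.347, 0.241, 0.005, 1.335, 0, 1.571], TCP at [0.111, -0.488, 0.239] pointing down, gripper open.
Joint ranges: [-2.72, 2.72], [-1.05, 1.87], [-1.09, 1.28], [-1.99, 2.15], [-1.42, 1.44], [-3.14, 3.14]. Speed limits (rad/s): [2.79, 2.79, 3.14, 3.14, 3.14, 3.14].

INTERFACE

Orientations are given as a unit quaternion [x, y, z, w].
In Python, from workcell import bot gives the robot as it stands.
- The arm moves only by the tool move_arm, never from a script. Its argument "deltas" is a list of rows, each a list of 7 numbers: the opening, from 0 (shut) to 1 (fully open), then the shift along the tool's x, y, z in mm, then the turn, a rotation vector about the tool's x, y, z in degrees. In form: [[gripper, tx, ty, tz, ax, ay, az], ...]. A call has 1 to 10 rows; each row shifts and turns the commanded pose from where the row before left it, along the tool's axes as they then stand; what a row does not reach is not made up. A row lasts 1/12 s, in which the tool goes at most 41.7 mm and 7.16 degrees, less where a joint would pass 70% of its speed; a pose out of reach is approached as far as the arm can. A call is refused whole if a number of a shift passes 41.7 or a number of a turn 7.16, either way. A call with a gripper value outside its range is refused whole. The fingers move at their own pace and stop on an object; the grip force is fixed at half the most. Time passes only in rows, so rows that do not move let the fingers close. It gives the time, the measured TCP pose, the force, the opening and the grip force at its end, in the units of the state.
- bot.get_obs(): the state, without advancing time (a new reading comes with each control period).
- bot.camera(name): name is "scene" or "top" or "wrist"; returns the picture (384x512x3 uint8, blue, green, red); there is no depth.
- bot.calibration(name): a dict with "K" (3x3 intrinsics, pixels), "dist_coeffs" ([k1, k2, p1, p2, k3] as OpenCV has them; the pictures are not rectified), "position" and "orientation" of the camera in the world. Camera axes: x right, y down, z forward; pixel columns grow to the right and rows downward; lengths in m; the calibration is good to about 2 mm. A picture is of the moment at which its call begins: read the wrist's pose just before it. calibration takes no time and is no camera call; for the wrist camera it gives the pose at the moment of the call.
- bot.job_done(): hands the job in; it is judged then, once.
Trained networks look in the newest picture that a camera, given by its name, has taken for a name from the list of things; names that differ only in an ending like _2 or _b are one class to them, and where a whole thing is asked for, a point or a joint stands for the part that bears it (a point fixed in the world has none). Each returns a list of dicts, best first, with "conf" (0 to 1); they miss things now and then, are a little off and sometimes report something else, mostly with a low value. They report only what shows in the picture. A call takes as long as a camera call.
- bot.outline_of(query, camera): "pixels" (384x512 bool, what is visible of it) and "rect" ([left, top, width, height] in pixels, round what is visible of it).
The state is a dict: "clock": time; "joint_pos": joint angles; "joint_vel": joint speeds; "tau": joint torques, N m; "eef_pos": TCP position; "tool_rot": TCP orientation; "ft_force": force on the tool from outside, world axes, zero at the start; "ft_torque": the same for the moment, N m; "grip_width": finger opening in m; "grasp_force": force on a finger pad.
Only numpy, scipy, OpenCV 4.12 (cv2) and the standard library are available. Lean on these libraries where they do the work, as an engineer would, in place of code of your own. Each camera call takes 0.05 s, during which the arm holds its last target. There are 200 camera calls.

## Working session

There is one attempt and no reset: what is moved stays moved. The work goes in short steps, Python scripts to look and compute and a tool call to move; the robot and the scene stay as the last step left them, time stands still between calls to the robot, and variables do not carry over. Pictures are saved under pics/ and viewed, at most 19 in all, crops included, and the job is handed in when it is done.

Besides the shell and the picture viewer there is one more tool, called after "Call:" by a JSON object that holds its "method" and its "body". move_arm: Moves the arm, as the interface text tells. Its arguments: {"type":"object","properties":{"deltas":{"type":"array","items":{"type":"array","items":{"type":"number"}}}},"required":["deltas"]}

```bash
mkdir -p pics; ls
python3 - <<'E'
from workcell import bot
import cv2
for n in("scene","top"):
    im=bot.camera(n); cv2.imwrite(f"pics/{n}0.png",im)
    c=bot.calibration(n); print(n,c)
o=bot.get_obs();print(o)
E
```

```text
pics
scene {'K': array([[351.19235038,   0.        , 250.27081867],
       [  0.        , 351.19235038, 196.38556236],
       [  0.        ,   0.        ,   1.        ]]), 'dist_coeffs': array([-0.00941711,  0.        ,  0.        ,  0.        ,  0.        ]), 'position': array([1.14918581, 0.12198675, 0.7209671 ]), 'orientation': array([ 0.58630738,  0.7341384 , -0.27257795, -0.20733001])}
top {'K': array([[424.67636607,   0.        , 257.64148531],
       [  0.        , 424.67636607, 187.82202872],
       [  0.        ,   0.        ,   1.        ]]), 'dist_coeffs': array([-0.0551304,  0.       ,  0.       ,  0.       ,  0.       ]), 'position': array([4.62117147e-01, 7.86011598e-04, 1.35064643e+00]), 'orientation': array([-0.70350635,  0.70851362, -0.04694211,  0.02972718])}
{'clock': 0.1, 'joint_pos': array([-1.34700673e+00,  2.41338566e-01,  3.84326669e-03,  1.33517180e+00,
        4.40832034e-06,  1.57080250e+00]), 'joint_vel': array([-1.01596017e-03, -5.55442492e-06,  2.28511348e-03, -4.73667104e-04,
        6.02734600e-04,  1.37921071e-03]), 'tau': array([ 2.23043794e-04, -3.73138261e+01,  2.53009325e+01,  1.08457959e-02,
        2.79189476e-05,  3.07360281e-06]), 'eef_pos': array([ 0.11084302, -0.48699804,  0.2384955 ]), 'tool_rot': array([ 9.93746216e-01,  1.11658328e-01, -1.02258896e-04, -9.29780813e-04]), 'ft_force': array([ 0.98578941, -0.42826505,  0.1402521 ]), 'ft_torque': array([ 0.01757587,  0.00742535, -0.03044726]), 'grasp_force': 0.0, 'grip_width': 0.08533818209774782}
```

View pics/top0.png

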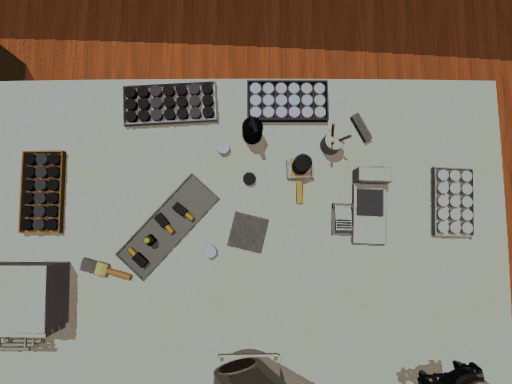

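View pics/scene0.png

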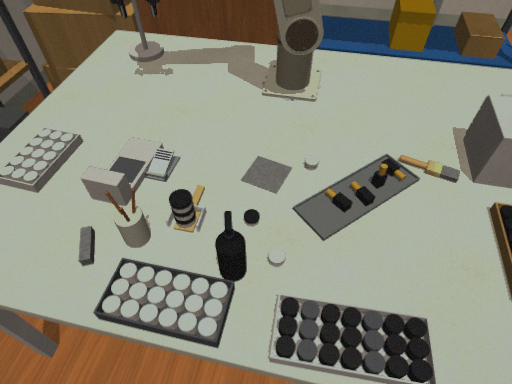

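Top view: paddle handle (299,192) pointing to the robot, jars (302,164), sanitiser (370,205) with pedal (343,218), mat (248,232), lane around (168,227) with 4 bottles (183,211), (165,224), (150,240), (138,257); the one at (150,240) is upright.

```bash
cat > h.py <<'E'
from workcell import bot
import cv2, numpy as np
from scipy.spatial.transform import Rotation as R
def cam(n):
    c=bot.calibration(n); return c["K"],c["dist_coeffs"],np.array(c["position"]),R.from_quat(c["orientation"]).as_matrix()
def p2w(px,z,n="top",C=None):
    K,d,p,M=C or cam(n)
    u=cv2.undistortPoints(np.array(px,float).reshape(-1,1,2),K,d).reshape(-1,2)
    r=np.c_[u,np.ones(len(u))]@M.T
    return p+r*((z-p[2])/r[:,2])[:,None]
def w2p(P,n="top",C=None):
    K,d,p,M=C or cam(n)
    return cv2.projectPoints(np.array(P,float).reshape(-1,3),cv2.Rodrigues(M.T)[0],-M.T@p,K,d)[0].reshape(-1,2)
def rect(mask,z,n="top",C=None):
    """min-area rectangle in the world plane at height z: centre, (len,wid) mm, angle of the long side deg"""
    ys,xs=np.nonzero(mask)
    w=p2w(np.c_[xs,ys],z,n,C)[:,:2]*1000
    (c,s,a)=cv2.minAreaRect(w.astype(np.float32))
    if s[0]<s[1]: s=s[::-1];a+=90
    return np.round(c,1),np.round(s,1),round((a+90)%180-90,1)
def st():
    o=bot.get_obs(); M=R.from_quat(o["tool_rot"]).as_matrix()
    print("t",round(o["clock"],2),"tcp",np.round(o["eef_pos"]*1000,1),"yaw x-axis",round(np.degrees(np.arctan2(M[1,0],M[0,0])),2),"z",np.round(M[:,2],3),"F",np.round(o["ft_force"],1),"w",round(o["grip_width"]*1000,1),"gf",round(o["grasp_force"],1),"q",np.round(o["joint_pos"],2))
    return o,M
def delta(target_mm,yaw_deg):
    """shift in tool axes (mm) and turn about tool z (deg) from the present pose to the target with tool down"""
    o=bot.get_obs(); M=R.from_quat(o["tool_rot"]).as_matrix()
    y=np.radians(yaw_deg); T=np.array([[np.cos(y),np.sin(y),0],[np.sin(y),-np.cos(y),0],[0,0,-1]])
    return np.round(M.T@(np.array(target_mm)-o["eef_pos"]*1000),1),np.round(R.from_matrix(M.T@T).as_rotvec(degrees=True),1)
E
python3 - <<'E'
from h import *
im=bot.camera("top")
for q,z in (("paddle",.012),("dock",.026),("jar1",.09),("sanitiser",.025),("pedal",.03),("mat",0),("lane",.01),("bottle1",.015),("pump",.17),("brushcup",.15)):
    for r in bot.outline_of(q,"top")[:6]:
        if r["conf"]>.2: print(q,round(r["conf"],2),r["rect"],r["pixels"].sum(),rect(r["pixels"],z))
cv2.imwrite("pics/c1.png",cv2.resize(im[150:290,105:285],None,fx=4.4,fy=4.2,interpolation=cv2.INTER_CUBIC))
E
```

```text
paddle 0.47 [293.5, 158.2, 13.0, 44.5] 229 (array([ 630.8, -163. ]), array([137.9,  48.1]), -1.0)
dock 0.74 [321.7, 127.5, 24.7, 22.8] 462 (array([ 753. , -274.2]), array([87.4, 63.9]), -37.5)
dock 0.55 [287.3, 161.3, 26.7, 16.7] 140 (array([ 665. , -165.2]), array([85.8, 57.5]), 89.1)
dock 0.44 [242.1, 115.4, 21.5, 28.1] 495 (array([793.7, -14.2]), array([88.1, 67.1]), -0.2)
jar1 0.64 [293.4, 155.1, 19.0, 17.5] 263 (array([ 675.5, -166.6]), array([52.3, 51.5]), -1.0)
sanitiser 0.66 [333.1, 166.8, 57.3, 79.2] 3331 (array([ 558.4, -355.5]), array([251.7, 180.1]), -8.5)
sanitiser 0.37 [227.0, 211.4, 44.2, 42.3] 1227 (array([469.9,  -1.1]), array([112.5, 110.3]), 75.6)
pedal 0.72 [332.8, 204.3, 18.7, 28.2] 452 (array([ 512.5, -298.2]), array([82.7, 54.4]), 1.1)
mat 0.62 [229.9, 210.6, 40.9, 42.7] 1260 (array([468.5,   1.2]), array([117.7, 111.2]), 75.0)
lane 0.71 [115.9, 175.1, 100.4, 108.3] 3689 (array([490.2, 253. ]), array([352.2, 123.5]), -42.9)
bottle1 0.76 [156.3, 215.6, 12.3, 18.0] 154 (array([498.5, 261.7]), array([67. , 26.3]), 45.3)
bottle1 0.66 [144.9, 235.5, 11.7, 10.9] 76 (array([446.6, 303.9]), array([28.4, 26.7]), -44.9)
bottle1 0.58 [174.4, 203.1, 19.8, 17.0] 176 (array([534.1, 202.9]), array([74.5, 26.3]), 51.4)
bottle1 0.56 [128.8, 245.9, 20.2, 18.9] 186 (array([395.8, 345.2]), array([71. , 28.2]), 45.7)
pump 0.74 [242.5, 116.8, 20.4, 26.9] 468 (array([757.6, -14. ]), array([78.5, 56.9]), -0.2)
brushcup 0.89 [319.1, 127.2, 30.5, 26.0] 492 (array([ 725.8, -247.2]), array([80.2, 61. ]), -34.4)
brushcup 0.7 [335.4, 202.5, 17.5, 28.7] 412 (array([ 508. , -272.2]), array([73.9, 48.6]), -0.6)
```

View pics/c1.png

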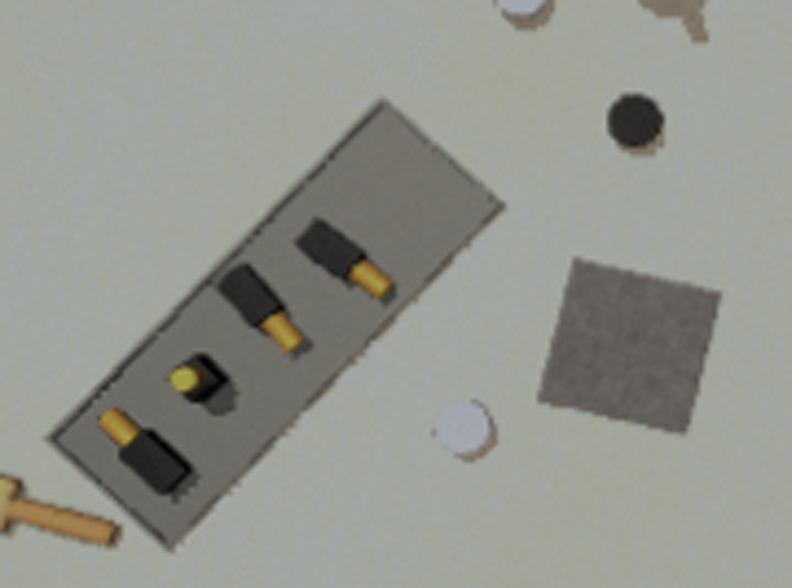

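Crop: lane with bottles lying at crop (345,260), (262,308) with caps towards the robot, (145,450) cap away, one upright at (200,378); mat at (630,345).

Run:
```python
from h import *
im=bot.camera("top"); hsv=cv2.cvtColor(im,cv2.COLOR_BGR2HSV)
m=np.zeros(im.shape[:2],bool); m[182:212,285:315]=True
hm=m&(hsv[...,1]>100); print("handle",rect(hm,.012), hm.sum())
ys,xs=np.nonzero(hm); w=p2w(np.c_[xs,ys],.012)*1000
print("handle centroid",w.mean(0), "ends",w[:,0].min(),w[:,0].max(), np.degrees(np.arctan(np.polyfit(w[:,0],w[:,1],1)[0])))
m[:]=0; m[185:222,352:388]=True
wm=(m&(hsv[...,2]<110)).astype(np.uint8); n,l,s,c=cv2.connectedComponentsWithStats(wm); k=1+s[1:,4].argmax(); print("window",rect(l==k,.025),p2w(c[k],.025)*1000,s[k])
st()
print(delta([585,-163,120],0))
cv2.imwrite("pics/c2.png",cv2.resize(im[140:255,280:400],None,fx=5,fy=5,interpolation=cv2.INTER_CUBIC))
print(bot.calibration("wrist"))
```

```text
handle (array([ 593.6, -163.7]), array([64.8, 18.8]), 4.1) 117
handle centroid [ 594.11388856 -164.17350003   12.        ] ends 561.7948137733811 625.7492280453096 4.398239233296776
window (array([ 559.8, -385.5]), array([85.3, 80.4]), -2.3) [[ 558.79649915 -385.21143791   25.        ]] [357 188  26  28 690]
t 0.7 tcp [ 111.  -487.5  239.4] yaw x-axis 12.82 z [ 0. -0. -1.] F [-0.1 -0.6 -0. ] w 85.6 gf 0.0 q [-1.35  0.24  0.01  1.34  0.    1.57]
(array([ 534.2, -211.3,  119.4]), array([ 0. , -0. , 12.8]))
{'K': array([[327.37058044,   0.        , 255.13828213],
       [  0.        , 327.37058044, 189.42728202],
       [  0.        ,   0.        ,   1.        ]]), 'dist_coeffs': array([0.02858959, 0.        , 0.        , 0.        , 0.        ]), 'position': array([ 0.18215284, -0.47247241,  0.3750339 ]), 'orientation': array([ 0.77381102, -0.61641163, -0.09120757,  0.11372944])}
```

View pics/c2.png

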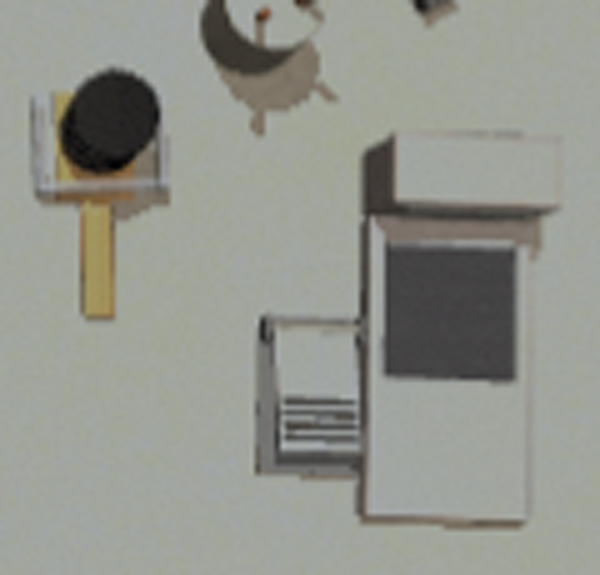

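Crop: handle runs (97,205)-(100,318), two-or-three-jar stack tilted in view at (110,120), window at (450,313), pedal ribs at (320,418). Moving above the handle.

Call:
{"method": "move_arm", "body": {"deltas": [[0.6, 26.7, -10.6, 4.5, 0, 0, 0], [0.6, 26.7, -10.6, 4.5, 0, 0, 0], [0.6, 26.7, -10.6, 4.5, 0, 0, 0], [0.6, 26.7, -10.6, 4.5, 0, 0, 0], [0.6, 26.7, -10.6, 4.5, 0, 0, 0], [0.6, 26.7, -10.6, 4.5, 0, 0, 0], [0.6, 26.7, -10.6, 4.5, 0, 0, 0], [0.6, 26.7, -10.6, 4.5, 0, 0, 0], [0.6, 26.7, -10.6, 4.5, 0, 0, 0], [0.6, 26.7, -10.6, 4.5, 0, 0, 0]]}}

```text
clock: 1.53
eef_pos: [0.3489, -0.324, 0.1943]
tool_rot: [0.994, 0.112, 0.0, 0.0]
ft_force: [-0.1, -0.2, -0.3]
grip_width: 0.0511
grasp_force: 0.0
```

Call:
{"method": "move_arm", "body": {"deltas": [[0.6, 26.7, -10.6, 4.5, 0, 0, 0], [0.6, 26.7, -10.6, 4.5, 0, 0, 0], [0.6, 26.7, -10.6, 4.5, 0, 0, 0], [0.6, 26.7, -10.6, 4.5, 0, 0, 0], [0.6, 26.7, -10.6, 4.5, 0, 0, 0], [0.6, 26.7, -10.6, 4.5, 0, 0, 0], [0.6, 26.7, -10.6, 4.5, 0, 0, 0], [0.6, 13, -5, 4.5, 0, 0, 4.5], [0.6, 0, 0, 4.5, 0, 0, 4.5], [0.6, 0, 0, 0, 0, 0, 0]]}}

```text
clock: 2.37
eef_pos: [0.5253, -0.2022, 0.1525]
tool_rot: [0.999, 0.034, -0.001, -0.0]
ft_force: [-0.2, 0.2, 0.0]
grip_width: 0.0512
grasp_force: 0.0
```

Run:
```python
from h import *
st(); C=cam("wrist"); im=bot.camera("wrist"); cv2.imwrite("pics/w1.png",im)
hsv=cv2.cvtColor(im,cv2.COLOR_BGR2HSV)
for q,z in(("paddle",.012),("dock",.026)):
    for r in bot.outline_of(q,"wrist")[:3]: print(q,r["conf"],r["rect"],rect(r["pixels"],z,C=C))
print(w2p([[.672,-.16,0],[.592,-.164,.012]],C=C))
```

```text
t 2.37 tcp [ 525.3 -202.2  152.5] yaw x-axis 3.87 z [-0.002  0.001 -1.   ] F [-0.2  0.2  0. ] w 51.2 gf 0.0 q [-0.37  0.42  0.02  1.18 -0.    2.71]
paddle 0.96 [184.2, 0.3, 66.5, 136.1] (array([ 610.1, -169. ]), array([99.7, 49.8]), 3.7)
dock 0.65 [162.3, 0.0, 117.8, 36.5] (array([ 644.9, -168.6]), array([85.1, 23.6]), -86.1)
dock 0.52 [0.3, 152.4, 104.8, 129.8] (array([476.7, -27.1]), array([102. ,  83.6]), -14.0)
[[212.21944057 -14.79699853]
 [212.54418357  95.02077841]]
```

View pics/w1.png

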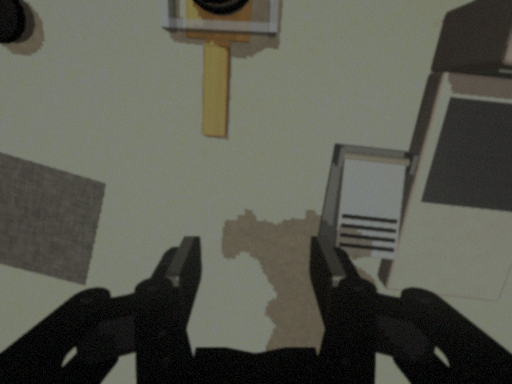

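Wrist view: handle at (215,90), dock bar at (220,28), mat left, pedal ribs (368,232), window (475,150).

Run:
```python
from h import *
C=cam("wrist"); im=cv2.imread("pics/w1.png")
hsv=cv2.cvtColor(im,cv2.COLOR_BGR2HSV)
m=np.zeros(im.shape[:2],bool); m[45:145,190:240]=True
hm=(m&(hsv[...,1]>70)&(hsv[...,2]>120)).astype(np.uint8)
for z in(.012,): print("handle",rect(hm,z,C=C),hm.sum())
m[:]=0; m[90:215,415:512]=True
wm=(m&(hsv[...,2]<85)).astype(np.uint8); n,l,s,c=cv2.connectedComponentsWithStats(wm); k=1+s[1:,4].argmax(); print("window(cut)",rect(l==k,.025,C=C),s[k])
# window corners by eye
print("win cnr TL,BL",p2w([[449,98],[424,203]],.025,C=C)*1000)
print("deck corner BL",p2w([[386,289]],.025,C=C)*1000)
r=p2w([[341,215],[395,222],[339,244],[394,252],[347,155],[409,160]],.03,C=C)*1000; print("pedal ribs",r)
print("dock bar ends (z .026)",p2w([[163,27],[276,33]],.026,C=C)*1000)
print(delta([590,-165,60],4))
```

```text
handle (array([ 594.2, -166.3]), array([67. , 17.7]), 1.2) 1099
window(cut) (array([ 558.4, -385.8]), array([85.6, 76.8]), -2.5) [ 422   97   90  115 8232]
win cnr TL,BL [[ 601.80029552 -348.80226703   25.        ]
 [ 516.06679048 -348.74342024   25.        ]]
deck corner BL [[ 430.83814099 -332.07943449   25.        ]]
pedal ribs [[ 502.08969404 -279.02105097   30.        ]
 [ 499.04806757 -325.39494826   30.        ]
 [ 475.21495658 -281.15476438   30.        ]
 [ 471.11870668 -329.84988305   30.        ]
 [ 553.41788281 -276.33488089   30.        ]
 [ 552.72986769 -326.19573247   30.        ]]
dock bar ends (z .026) [[ 636.5525118  -129.76561367   26.        ]
 [ 638.54438039 -211.96104302   26.        ]]
(array([ 67.7, -34. ,  93.9]), array([-0. ,  0. , -0.1]))
```

Call:
{"method": "move_arm", "body": {"deltas": [[0.5, 15, -9, 20, 0, 0, 0], [0.5, 20, -12, 25, 0, 0, 0], [0.5, 20, -12, 25, 0, 0, 0], [0.5, 8, -2, 22, 0, 0, 2.6], [0.5, 0, 0, 0, 0, 0, 0], [0.5, 0, 0, 0, 0, 0, 0]]}}

```text
clock: 3.02
eef_pos: [0.5843, -0.1643, 0.0609]
tool_rot: [1.0, 0.011, -0.002, -0.0]
ft_force: [0.1, -1.2, -0.8]
grip_width: 0.0428
grasp_force: 0.0
```

Run:
```python
from h import *
st(); C=cam("wrist"); im=bot.camera("wrist"); cv2.imwrite("pics/w2.png",im)
hsv=cv2.cvtColor(im,cv2.COLOR_BGR2HSV)
hm=((hsv[...,1]>70)&(hsv[...,2]>120)).astype(np.uint8)
n,l,s,c=cv2.connectedComponentsWithStats(hm); k=1+s[1:,4].argmax(); print(s[k],rect(l==k,.012,C=C))
ys,xs=np.nonzero(l==k)
for y in range(ys.min(),ys.max(),20):
    x=xs[ys==y]; print(y,x.min(),x.max(),np.round(p2w([[(x.min()+x.max())/2,y]],.012,C=C)*1000,1)[0])
```

```text
t 3.02 tcp [ 584.3 -164.3   60.9] yaw x-axis 1.31 z [-0.003  0.001 -1.   ] F [ 0.1 -1.2 -0.8] w 42.8 gf 0.0 q [-0.27  0.58  0.03  1.03 -0.    2.84]
[ 240  144   34  100 3022] (array([ 597.6, -165.7]), array([61.4, 19. ]), 0.6)
144 242 259 [ 628.3 -161.8   12. ]
164 241 272 [ 616.8 -165.4   12. ]
184 240 272 [ 604.9 -165.5   12. ]
204 240 271 [ 592.4 -165.5   12. ]
224 241 270 [ 579.6 -165.8   12. ]
```

View pics/w2.png

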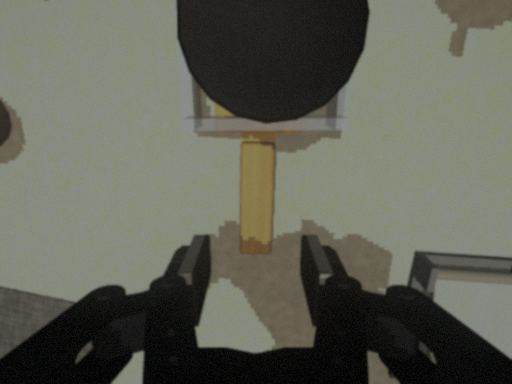

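Handle sits at (257,195) between the fingers, ending at row 252; well aligned. Descend and grip.

Call:
{"method": "move_arm", "body": {"deltas": [[0.5, 0, 1.3, 20, 0, 0, 0], [0.5, 0, 0, 20, 0, 0, 0], [0.5, 0, 0, 10, 0, 0, 0], [0.5, 0, 0, 0, 0, 0, 0], [0, 0, 0, 0, 0, 0, 0], [0, 0, 0, 0, 0, 0, 0], [0, 0, 0, 0, 0, 0, 0], [0, 0, 0, 0, 0, 0, 0], [0, 0, 0, 0, 0, 0, 0]]}}

```text
clock: 3.82
eef_pos: [0.5867, -0.1662, 0.0139]
tool_rot: [1.0, 0.011, 0.001, 0.001]
ft_force: [-1.8, 0.0, 6.2]
grip_width: 0.0174
grasp_force: 59.4
```

Call:
{"method": "move_arm", "body": {"deltas": [[0, -2, 0, 0, 0, 0, 0], [0, -3, 0, 0, 0, 0, 0], [0, -3, 0, 0, 0, 0, 0], [0, -3, 0, 0, 0, 0, 0], [0, -3, 0, 0, 0, 0, 0], [0, -3, 0, 0, 0, 0, 0], [0, -3, 0, 0, 0, 0, 0], [0, -3, 0, 0, 0, 0, 0], [0, -3, 0, 0, 0, 0, 0], [0, -3, 0, 0, 0, 0, 0]]}}

```text
clock: 4.65
eef_pos: [0.5603, -0.1665, 0.0139]
tool_rot: [1.0, 0.011, 0.004, 0.001]
ft_force: [6.7, 0.0, 4.6]
grip_width: 0.0179
grasp_force: 59.3
```

Call:
{"method": "move_arm", "body": {"deltas": [[0, -3, 0, 0, 0, 0, 0], [0, -3, 0, 0, 0, 0, 0], [0, -3, 0, 0, 0, 0, 0], [0, -3, 0, 0, 0, 0, 0], [0, -3, 0, 0, 0, 0, 0], [0, -3, 0, 0, 0, 0, 0], [0, -3, 0, 0, 0, 0, 0], [0, -3, 0, 0, 0, 0, 0], [0, -3, 0, 0, 0, 0, 0], [0, -3, 0, 0, 0, 0, 0]]}}

```text
clock: 5.48
eef_pos: [0.5299, -0.1673, 0.0139]
tool_rot: [1.0, 0.011, 0.004, 0.001]
ft_force: [5.0, -1.1, 6.9]
grip_width: 0.0178
grasp_force: 59.5
```

Call:
{"method": "move_arm", "body": {"deltas": [[0, -3, 0, 0, 0, 0, 0], [0, -3, 0, 0, 0, 0, 0], [0, -3, 0, 0, 0, 0, 0], [0, -3, 0, 0, 0, 0, 0], [0, -3, 0, 0, 0, 0, 0], [0, -4, 0, 0, 0, 0, 0], [0, -4, 0, 0, 0, 0, 0], [0, -4, 0, 0, 0, 0, 0], [0, -4, 0, 0, 0, 0, 0], [0, 0, 0, 0, 0, 0, 0]]}}

```text
clock: 6.32
eef_pos: [0.4982, -0.168, 0.0139]
tool_rot: [1.0, 0.011, 0.003, 0.001]
ft_force: [3.6, 0.6, 9.0]
grip_width: 0.018
grasp_force: 59.6
```

Run:
```python
from h import *
st(); C=cam("wrist"); a=bot.camera("wrist"); b=bot.camera("scene")
cv2.imwrite("pics/w3.png",np.hstack([cv2.resize(a,(400,300)),cv2.resize(b[130:270,110:300],(400,300))]))
hsv=cv2.cvtColor(a,cv2.COLOR_BGR2HSV)
hm=((hsv[...,1]>70)&(hsv[...,2]>120)).astype(np.uint8)
n,l,s,c=cv2.connectedComponentsWithStats(hm); k=1+s[1:,4].argmax(); print(s[k],rect(l==k,.005,C=C))
```

```text
t 6.32 tcp [ 498.2 -168.    13.9] yaw x-axis 1.24 z [ 0.006 -0.001 -1.   ] F [3.6 0.6 9. ] w 18.0 gf 59.6 q [-0.33  0.49 -0.27  0.8   0.    2.79]
[ 195   19  124  143 8655] (array([ 569.6, -167.9]), array([57.3, 50.4]), 1.3)
```

View pics/w3.png

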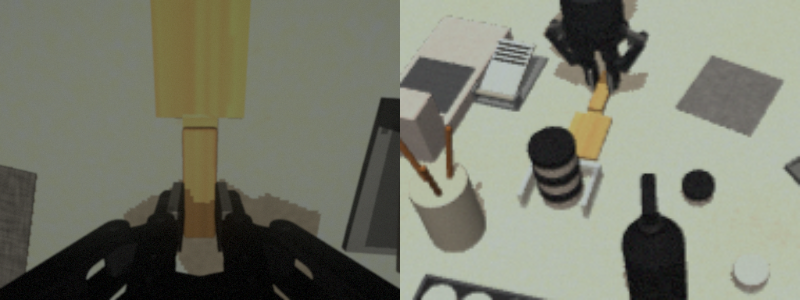

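Paddle is out, the three jars stand in the stand. Lift and carry over the window.

Call:
{"method": "move_arm", "body": {"deltas": [[0, 0, 0, -10, 0, 0, 0], [0, 0, 0, -25, 0, 0, 0], [0, 0, 0, -30, 0, 0, 0], [0, -3, 15, -20, 0, 0, 0], [0, -4, 30, 0, 0, 0, 0], [0, -4, 30, 0, 0, 0, 0], [0, -4, 30, 0, 0, 0, 0], [0, -4, 30, 0, 0, 0, 0], [0, -4, 30, 0, 0, 0, 1.6], [0, -4, 30, 0, 0, 0, 1.6]]}}

```text
clock: 7.25
eef_pos: [0.4701, -0.3631, 0.0961]
tool_rot: [1.0, -0.018, -0.002, -0.001]
ft_force: [0.5, 0.1, 0.2]
grip_width: 0.0177
grasp_force: 58.7
```

Call:
{"method": "move_arm", "body": {"deltas": [[0, 0, 20, 0, 0, 0, 0], [0, 0, 0, 0, 0, 0, 0], [0, 0, 0, 0, 0, 0, 0]]}}

```text
clock: 7.5
eef_pos: [0.4695, -0.3829, 0.0958]
tool_rot: [1.0, -0.018, -0.001, -0.001]
ft_force: [0.7, 0.4, 0.3]
grip_width: 0.0175
grasp_force: 58.8
```

Run:
```python
from h import *
st(); a=bot.camera("wrist"); C=cam("wrist"); cv2.imwrite("pics/w4.png",a)
hsv=cv2.cvtColor(a,cv2.COLOR_BGR2HSV)
hm=((hsv[...,1]>70)&(hsv[...,2]>120)).astype(np.uint8)
n,l,s,c=cv2.connectedComponentsWithStats(hm)
for k in range(1,n):
    if s[k,4]>500: print(s[k],rect(l==k,bot.get_obs()["eef_pos"][2]-.009,C=C))
```

```text
t 7.5 tcp [ 469.5 -382.9   95.8] yaw x-axis -2.1 z [-0.003  0.002 -1.   ] F [0.7 0.4 0.3] w 17.5 gf 58.8 q [-0.68  0.54  0.07  1.1   0.    2.49]
[  194     0   126   163 18367] (array([ 544.2, -385.8]), array([64.2, 50. ]), -1.8)
[ 234  166   42   92 3411] (array([ 487.4, -383.5]), array([45.8, 19.5]), -1.9)
```

View pics/w4.png

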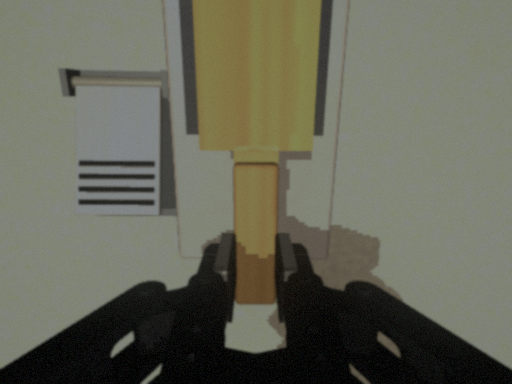

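Run:
```python
from h import *
C=cam("wrist"); z=bot.get_obs()["eef_pos"][2]
print("win BL,BR, deck BL,BR",p2w([[188,134],[320,134],[180,257],[328,258]],.025,C=C)[:,:2]*1000)
print("plate BL,BR",p2w([[200,151],[312,151]],z-.009,C=C)*1000,"handle end",p2w([[256,303]],z-.002,C=C)*1000)
print("pedal ribs",p2w([[79,163],[154,163],[79,202],[154,202],[76,214],[158,214]],.036,C=C)[:,:2]*1000,"hinge",p2w([[75,82],[160,82]],.016,C=C)[:,:2]*1000)
```

```text
win BL,BR, deck BL,BR [[ 518.01806752 -342.53387376]
 [ 515.27810259 -425.06029841]
 [ 432.566397   -328.93654716]
 [ 428.48873461 -432.69612745]]
plate BL,BR [[ 517.91034975 -360.24029753   86.88286408]
 [ 516.2635148  -410.04773915   86.88286408]] handle end [[ 443.31772536 -382.73742998   93.88286408]]
pedal ribs [[ 503.9311353  -277.48741992]
 [ 502.53533426 -322.585035  ]
 [ 479.1068757  -272.74299163]
 [ 477.54534573 -319.47843371]
 [ 471.16563715 -269.35605358]
 [ 469.39864883 -321.02455386]] hinge [[ 550.88263256 -273.91586454]
 [ 549.49301018 -326.32598955]]
```

Call:
{"method": "move_arm", "body": {"deltas": [[0, 4, -0.5, 15, 0, 0, 0], [0, 3.5, -0.5, 20, 0, 0, 0], [0, 0, 0, 12, 0, 0, 0], [0, 0, 0, 6, 0, 0, 0], [0, 0, 0, 3, 0, 0, 0], [0, 0, 0, 0, 0, 0, 0], [0.1, 0, 0, 0, 0, 0, 0], [0.35, 0, 0, 0, 0, 0, 0], [0.45, 0, 0, 0, 0, 0, 0], [0.45, 0, 0, 0, 0, 0, 0]]}}

```text
clock: 8.38
eef_pos: [0.4793, -0.3825, 0.0417]
tool_rot: [1.0, -0.017, 0.001, 0.001]
ft_force: [-0.0, 0.4, 1.3]
grip_width: 0.038
grasp_force: 0.0
```

Call:
{"method": "move_arm", "body": {"deltas": [[0.45, 0, 0, -15, 0, 0, 0], [0.45, 0, 0, -25, 0, 0, 0], [0.45, 0, 0, -30, 0, 0, 0], [0, 0, 0, -10, 0, 0, 0], [0, 0, 0, 0, 0, 0, 0]]}}

```text
clock: 8.8
eef_pos: [0.481, -0.384, 0.1251]
tool_rot: [1.0, -0.017, 0.003, 0.003]
ft_force: [0.4, -0.9, -0.5]
grip_width: 0.0149
grasp_force: 0.0
```

```bash
cat > pad.py <<'E'
from h import *
def paddle():
    st(); a=bot.camera("wrist"); C=cam("wrist"); 
    hsv=cv2.cvtColor(a,cv2.COLOR_BGR2HSV)
    hm=((hsv[...,1]>70)&(hsv[...,2]>110)).astype(np.uint8)
    n,l,s,c=cv2.connectedComponentsWithStats(hm)
    return a,C,[(s[k],l==k) for k in range(1,n) if s[k,4]>500]
E
python3 - <<'E'
from pad import *
a,C,L=paddle(); cv2.imwrite("pics/w5.png",a)
for s,m in L: print(s,"z30",rect(m,.03,C=C),"z37",rect(m,.037,C=C))
print(delta([486,-297,60],-2))
E
```

```text
t 8.8 tcp [ 481.  -384.   125.1] yaw x-axis -1.99 z [ 0.006 -0.005 -1.   ] F [ 0.4 -0.9 -0.5] w 14.9 gf 0.0 q [-0.67  0.53  0.13  1.16 -0.    2.5 ]
[ 215   20   78  120 8472] z30 (array([ 558.1, -385.5]), array([74.3, 49.1]), -2.4) z37 (array([ 557.9, -385.6]), array([72. , 47.6]), -2.4)
[ 239  141   28   88 2127] z30 (array([ 486.8, -382.8]), array([65.7, 19.7]), -2.7) z37 (array([ 488.8, -382.9]), array([63.7, 19.1]), -2.7)
(array([  2.9, -86.3,  62.4]), array([ 0.1, -0.2,  0. ]))
```

View pics/w5.png

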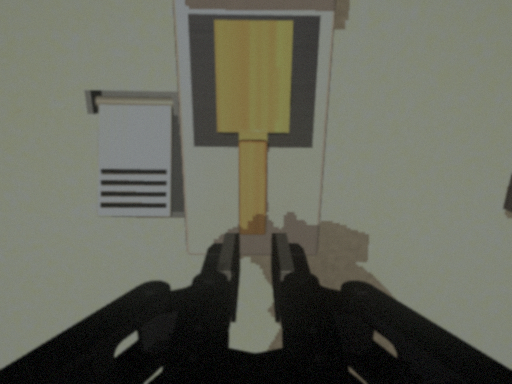

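Plate (215–293, 20–133) lies centred in the window; pedal ribs at (135,190). Now press the pedal.

Call:
{"method": "move_arm", "body": {"deltas": [[0, 2, -28, 15, 0, 0, 0], [0, 2, -28, 25, 0, 0, 0], [0, 2, -29, 25, 0, 0, 0], [0, 0, 0, 8, 0, 0, 0], [0, 0, 0, 6, 0, 0, 0], [0, 0, 0, 6, 0, 0, 0], [0, 0, 0, 5, 0, 0, 0], [0, 0, 0, 5, 0, 0, 0], [0, 0, 0, 5, 0, 0, 0], [0, 0, 0, 0, 0, 0, 0]]}}

```text
clock: 9.68
eef_pos: [0.4876, -0.2984, 0.0245]
tool_rot: [1.0, -0.018, 0.001, 0.0]
ft_force: [-8.0, 6.2, 23.5]
grip_width: -0.0
grasp_force: 11.2
```

Run:
```python
from h import *
st()
```

```text
t 9.68 tcp [ 487.6 -298.4   24.5] yaw x-axis -2.06 z [ 0.001 -0.001 -1.   ] F [-8.   6.2 23.5] w -0.0 gf 11.2 q [-0.55  0.56 -0.12  0.89 -0.    2.63]
```

Call:
{"method": "move_arm", "body": {"deltas": [[0, 0, 0, 0, 0, 0, 0], [0, 0, 0, 0, 0, 0, 0], [0, 0, 0, 0, 0, 0, 0], [0, 0, 0, 0, 0, 0, 0], [0, 0, 0, 0, 0, 0, 0], [0, 0, 0, 0, 0, 0, 0], [0, 0, 0, 0, 0, 0, 0], [0, 0, 0, 0, 0, 0, 0], [0, 0, 0, 0, 0, 0, 0], [0, 0, 0, 0, 0, 0, 0]]}}

```text
clock: 10.52
eef_pos: [0.4876, -0.2983, 0.0245]
tool_rot: [1.0, -0.018, 0.001, 0.001]
ft_force: [-7.9, 7.2, 23.3]
grip_width: 0.0001
grasp_force: 12.0
```

Call:
{"method": "move_arm", "body": {"deltas": [[0, 0, 0, 0, 0, 0, 0], [0, 0, 0, 0, 0, 0, 0], [0, 0, 0, 0, 0, 0, 0], [0, 0, 0, 0, 0, 0, 0], [0, 0, 0, -4, 0, 0, 0], [0, 0, 0, -8, 0, 0, 0], [0, 0, 0, -12, 0, 0, 0], [0, 0, 0, -25, 0, 0, 0], [0.3, 0, 0, -30, 0, 0, 0], [0.45, 0, 0, -25, 0, 0, 0]]}}

```text
clock: 11.35
eef_pos: [0.4882, -0.2989, 0.1264]
tool_rot: [1.0, -0.018, 0.001, 0.001]
ft_force: [0.5, -0.2, 0.1]
grip_width: 0.023
grasp_force: 0.0
```

Run:
```python
from pad import *
a,C,L=paddle()
for s,m in L: print(s,"z30",rect(m,.03,C=C),"z37",rect(m,.037,C=C))
a=bot.camera("top"); s=bot.camera("scene");cv2.imwrite("pics/s6.png",np.hstack([cv2.resize(a[130:290,100:400],(400,213)),cv2.resize(s[100:310,80:380],(400,213))]))
print(delta([480,-384,90],-2.3))
```

```text
t 11.35 tcp [ 488.2 -298.9  126.4] yaw x-axis -2.05 z [ 0.001 -0.002 -1.   ] F [ 0.5 -0.2  0.1] w 23.0 gf 0.0 q [-0.55  0.45  0.01  1.12 -0.    2.63]
[ 340   27   87  118 8376] z30 (array([ 563.1, -391.7]), array([76.9, 51.1]), -2.6) z37 (array([ 563.1, -389.1]), array([74.7, 49.6]), -2.6)
[ 355  146   36   93 2388] z30 (array([ 486.8, -390.7]), array([73. , 20.1]), -2.6) z37 (array([ 489. , -388.2]), array([70.8, 19.5]), -2.6)
(array([-7.2, 84.3, 38.1]), array([ 0.3, -0.4,  0.3]))
```

Call:
{"method": "move_arm", "body": {"deltas": [[0.45, -3, 28, 0, 0, 0, 0], [0.45, -3, 28, 10, 0, 0, 0], [0.45, -2, 28, 20, 0, 0, 0.3], [0.45, 0, 0, 25, 0, 0, 0], [0.45, 0, 0, 20, 0, 0, 0], [0.45, 0, 0, 10, 0, 0, 0], [0.45, 0, 0, 0, 0, 0, 0], [0, 0, 0, 0, 0, 0, 0], [0, 0, 0, 0, 0, 0, 0], [0, 0, 0, 0, 0, 0, 0]]}}

```text
clock: 12.33
eef_pos: [0.478, -0.3816, 0.0414]
tool_rot: [1.0, -0.02, 0.001, 0.001]
ft_force: [0.1, 0.7, -0.2]
grip_width: 0.0177
grasp_force: 58.9
```

Call:
{"method": "move_arm", "body": {"deltas": [[0, 0, 0, 0, 0, 0, 0], [0, 0, 0, 0, 0, 0, 0], [0, 0, 0, -10, 0, 0, 0], [0, 0, 0, -25, 0, 0, 0], [0, 0, 0, -25, 0, 0, 0], [0, 0, 0, 0, 0, 0, 0]]}}

```text
clock: 12.83
eef_pos: [0.4799, -0.3833, 0.1065]
tool_rot: [1.0, -0.02, 0.004, 0.003]
ft_force: [0.7, -0.6, 1.2]
grip_width: 0.0179
grasp_force: 58.9
```

Run:
```python
from pad import *
st(); print(delta([385,0,100],0),delta([469-84*np.cos(.244),0+84*np.sin(.244),60],-14))
```

```text
t 12.83 tcp [ 479.9 -383.3  106.5] yaw x-axis -2.27 z [ 0.008 -0.007 -1.   ] F [ 0.7 -0.6  1.2] w 17.9 gf 58.9 q [-0.67  0.54  0.1   1.12  0.    2.51]
(array([-110.1, -379.3,    3.2]), array([ 0.4, -0.5, -2.3])) (array([-108.7, -399.9,   43.1]), array([ 0.3, -0.5, 11.7]))
```

Call:
{"method": "move_arm", "body": {"deltas": [[0, -9, -20, 0, 0, 0, 0], [0, -9, -30, 0, 0, 0, 0], [0, -9, -30, 0, 0, 0, 0], [0, -9, -30, 0, 0, 0, 0], [0, -9, -30, 0, 0, 0, 0], [0, -9, -30, 0, 0, 0, 0], [0, -9, -30, 0, 0, 0, 0], [0, -9, -30, 0, 0, 0, 0], [0, -9, -30, 0, 0, 0, 0], [0, -9, -30, 0, 0, 0, 0]]}}

```text
clock: 13.67
eef_pos: [0.3982, -0.0864, 0.1006]
tool_rot: [1.0, -0.02, 0.001, 0.0]
ft_force: [0.3, -0.1, -0.2]
grip_width: 0.0174
grasp_force: 58.9
```

Call:
{"method": "move_arm", "body": {"deltas": [[0, -9, -30, 0, 0, 0, 0], [0, -9, -30, 0, 0, 0, 0], [0, 0, -14, 0, 0, 0, -4], [0, 0, 0, 0, 0, 0, -4], [0, 0, 0, 0, 0, 0, -4], [0, 0, 0, 0, 0, 0, 0], [0, 0, 0, 0, 0, 0, 0]]}}

```text
clock: 14.25
eef_pos: [0.3837, -0.0129, 0.1004]
tool_rot: [0.996, 0.084, 0.001, 0.0]
ft_force: [0.0, -0.5, -0.2]
grip_width: 0.0173
grasp_force: 58.9
```

Run:
```python
from pad import *
a,C,L=paddle(); cv2.imwrite("pics/w7.png",a)
z=bot.get_obs()["eef_pos"][2]
for s,m in L: print(s,rect(m,z-.011,C=C))
for r in bot.outline_of("mat","wrist")[:2]: print(r["conf"],r["rect"],rect(r["pixels"],0,C=C))
```

```text
t 14.25 tcp [383.7 -12.9 100.4] yaw x-axis 9.64 z [ 0.001 -0.    -1.   ] F [ 0.  -0.5 -0.2] w 17.3 gf 58.9 q [-0.03  0.14 -0.52  0.91 -0.    2.94]
[  194     0   127   158 17763] (array([458.3,  -1.8]), array([62.9, 50.5]), 9.5)
[ 234  159   43  105 3923] (array([400.1, -11.1]), array([53. , 19.9]), 9.5)
0.58 [155.7, 0.0, 216.1, 171.9] (array([468. ,  -1.6]), array([111.6, 110.9]), 76.4)
```

View pics/w7.png

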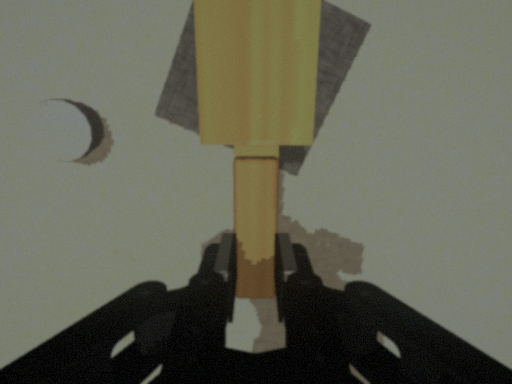

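Call:
{"method": "move_arm", "body": {"deltas": [[0, 2, 0, 20, 0, 0, 0], [0, 0, 0, 30, 0, 0, 0], [0, 0, 0, 20, 0, 0, 0], [0, 0, 0, 10, 0, 0, 0], [0, 0, 0, 5, 0, 0, 0], [0, 0, 0, 0, 0, 0, 0], [0.1, 0, 0, 0, 0, 0, 0], [0.35, 0, 0, 0, 0, 0, 0], [0.45, 0, 0, 0, 0, 0, 0], [0.45, 0, 0, 0, 0, 0, 0]]}}

```text
clock: 15.18
eef_pos: [0.3862, -0.0129, 0.0151]
tool_rot: [0.996, 0.084, 0.001, 0.0]
ft_force: [0.2, 0.5, 0.5]
grip_width: 0.0384
grasp_force: 0.0
```

Call:
{"method": "move_arm", "body": {"deltas": [[0.45, 0, 0, -15, 0, 0, 0], [0.45, 0, 0, -30, 0, 0, 0], [0.45, 0, 0, -40, 0, 0, 0], [0.45, 0, 0, -40, 0, 0, 0], [0.45, 0, 0, -40, 0, 0, 0], [0.45, 0, 0, 0, 0, 0, 0]]}}

```text
clock: 15.68
eef_pos: [0.3905, -0.0129, 0.1873]
tool_rot: [0.996, 0.084, 0.007, 0.001]
ft_force: [3.0, 0.7, -0.2]
grip_width: 0.0386
grasp_force: 0.0
```

Run:
```python
from pad import *
a,C,L=paddle()
for s,m in L: print(s,rect(m,.005,C=C))
for r in bot.outline_of("mat","wrist")[:2]: print(r["conf"],r["rect"],rect(r["pixels"],0,C=C))
a=bot.camera("top"); hsv=cv2.cvtColor(a,cv2.COLOR_BGR2HSV)
for r in bot.outline_of("bottle1","top")[:5]:
    m=r["pixels"]; ys,xs=np.nonzero(m); cap=m&(hsv[...,1]>110)&(hsv[...,2]>100); 
    cy,cx=np.nonzero(cap); print(round(r["conf"],2),rect(m,.017),"cap",len(cx),np.round(p2w([[cx.mean(),cy.mean()]],.017)*1000,0) if len(cx) else None)
for r in bot.outline_of("lane","top")[:1]: print(rect(r["pixels"],.01))
s=bot.camera("scene");cv2.imwrite("pics/s8.png",np.vstack([cv2.resize(a[150:290,100:400],(600,280)),cv2.resize(s[100:310,80:420],(486,300))[:, :].copy() if 0 else cv2.resize(s[100:310,80:420],(600,310))]))
```

```text
t 15.68 tcp [390.5 -12.9 187.3] yaw x-axis 9.7 z [ 0.014 -0.    -1.   ] F [ 3.   0.7 -0.2] w 38.6 gf 0.0 q [-0.03  0.05 -0.36  1.14  0.    2.94]
[ 228   46   55   85 4234] (array([463.6,  -0.7]), array([73.5, 48.7]), 9.0)
[ 244  132   20   70 1335] (array([391.4, -12.4]), array([69.4, 19.1]), 9.2)
0.75 [180.8, 0.0, 155.0, 161.5] (array([466. ,  -1.4]), array([111.4, 111. ]), 76.1)
0.75 (array([395.2, 343.9]), array([73. , 28.1]), 45.6) cap 40 [[411. 362.  17.]]
0.7 (array([534.1, 202.3]), array([73.7, 28.6]), 45.1) cap 44 [[520. 184.  17.]]
0.58 (array([499.2, 260.6]), array([75.8, 28.4]), 45.3) cap 46 [[481. 246.  17.]]
(array([491.4, 253.5]), array([348.9, 120.5]), -42.4)
```

View pics/s8.png

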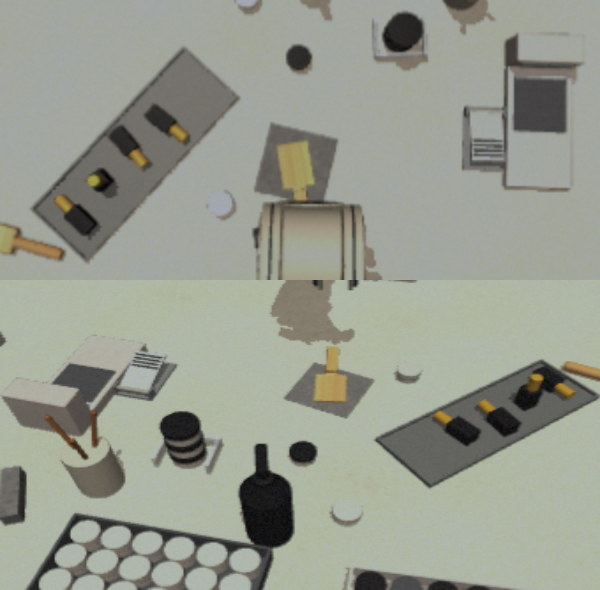

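Paddle lies centred on the mat, jars and bottles as before (three lying, one upright). Next: the bottle with cap away at the near end of the lane; turn then translate.

Call:
{"method": "move_arm", "body": {"deltas": [[0.4, 0, 0, 0, 0, 0, -6.2], [0.4, 0, 0, 0, 0, 0, -6.2], [0.4, 0, 0, 0, 0, 0, -6.2], [0.4, 0, 0, 0, 0, 0, -6.2], [0.4, 0, 0, 0, 0, 0, -6.2], [0.4, 0, 0, 0, 0, 0, -6.2], [0.4, 20, -24, 1.7, 0, 0, 0], [0.4, 20, -24, 1.7, 0, 0, 0], [0.4, 20, -24, 1.7, 0, 0, 0], [0.4, 20, -24, 1.7, 0, 0, 0]]}}

```text
clock: 16.82
eef_pos: [0.3686, 0.112, 0.1714]
tool_rot: [0.918, 0.397, -0.002, -0.0]
ft_force: [1.3, -0.1, -0.7]
grip_width: 0.0343
grasp_force: 0.0
```

Call:
{"method": "move_arm", "body": {"deltas": [[0.4, 20, -24, 1.7, 0, 0, 0], [0.4, 20, -24, 1.7, 0, 0, 0], [0.4, 20, -24, 1.7, 0, 0, 0], [0.4, 20, -24, 1.7, 0, 0, 0], [0.4, 20, -24, 1.7, 0, 0, 0], [0.4, 20, -24, 1.7, 0, 0, 0], [0.4, 0, 0, 0, 0, 0, 0], [0.4, 0, 0, 0, 0, 0, 0]]}}

```text
clock: 17.48
eef_pos: [0.3455, 0.2978, 0.161]
tool_rot: [0.917, 0.4, -0.002, 0.001]
ft_force: [0.2, 0.8, 0.2]
grip_width: 0.0338
grasp_force: 0.0
```

```bash
cat >> h.py <<'E'
def bottles():
    """lying bottles seen by the wrist camera: cap centroid, dark-body centroid, axis angle"""
    st(); a=bot.camera("wrist"); C=cam("wrist"); hsv=cv2.cvtColor(a,cv2.COLOR_BGR2HSV)
    for r in bot.outline_of("bottle1","wrist")[:5]:
        m=r["pixels"]; cap=m&(hsv[...,1]>90)&(hsv[...,2]>70); bod=m&~cap
        f=lambda k,z:(p2w([np.argwhere(k).mean(0)[::-1]],z,C=C)[0,:2]*1000).round(1) if k.sum()>20 else None
        print(round(r["conf"],2),np.round(r["rect"]),rect(m,.017,C=C),"cap",f(cap,.022),"body",f(bod,.026))
    return a,C
E
python3 - <<'E'
from h import *
a,C=bottles(); cv2.imwrite("pics/w9.png",a)
E
```

```text
t 17.48 tcp [345.5 297.8 161. ] yaw x-axis 47.11 z [-0.003 -0.003 -1.   ] F [0.2 0.8 0.2] w 33.8 gf 0.0 q [ 0.71  0.21 -0.25  1.12 -0.    3.03]
0.94 [483.  66.  29.  91.] (array([526.5, 201.2]), array([76. , 24.2]), 60.2) cap [517.3 180.8] body [528.7 215.3]
0.87 [247.  45.  32.  99.] (array([395.9, 340.6]), array([74.6, 26.5]), 46.7) cap [411.1 357.9] body [387.2 331.7]
0.8 [402.  34.  64.  96.] (array([499. , 256.6]), array([75.3, 37.9]), 40.6) cap [480.5 243.2] body [505.5 268.3]
0.79 [324.  70.  59.  42.] (array([452.6, 294.9]), array([44.7, 29.1]), -47.5) cap [459.8 288.1] body [445.8 302.1]
```

View pics/w9.png

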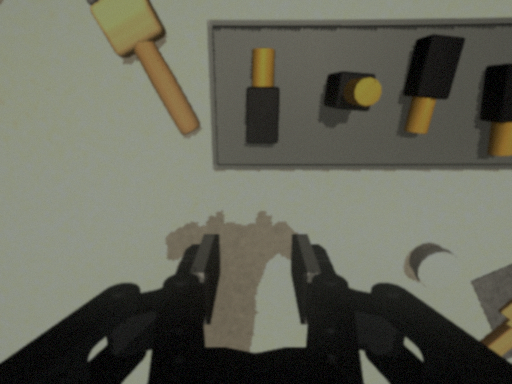

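Wrist view: bottle A at (263,95) cap up in picture, upright one (355,90), B (430,85), C (500,110). Move over A's cap and tilt.

Call:
{"method": "move_arm", "body": {"deltas": [[0.4, 20, 1.7, 15, 0, 0, 0], [0.4, 25, 1.7, 20, 0, 0, 0], [0.4, 25, 1.7, 20, 0, 0, 0], [0.4, 19, 1.7, 15, 0, 0, -0.3], [0.4, 0, 0, 0, 0, -6.25, 0], [0.4, 0, 0, 0, 0, -6.25, 0], [0.4, 0, 0, 0, 0, -6.25, 0], [0.4, 0, 0, 0, 0, -6.25, 0], [0.4, 0, 0, 0, 0, 0, 0], [0.4, 0, 0, 0, 0, 0, 0]]}}

```text
clock: 18.42
eef_pos: [0.4127, 0.3562, 0.0888]
tool_rot: [0.894, 0.39, -0.201, 0.087]
ft_force: [0.5, 0.4, -0.0]
grip_width: 0.0343
grasp_force: 0.0
```

```bash
cat >> h.py <<'E'
def dt(target,yaw,tilt):
    """as delta, with the tool then tilted by tilt deg about its own y"""
    o=bot.get_obs(); M=R.from_quat(o["tool_rot"]).as_matrix(); y=np.radians(yaw)
    T=np.array([[np.cos(y),np.sin(y),0],[np.sin(y),-np.cos(y),0],[0,0,-1]])@R.from_euler("y",tilt,degrees=True).as_matrix()
    print("shift",np.round(M.T@(np.array(target)-o["eef_pos"]*1000),1),"turn",np.round(R.from_matrix(M.T@T).as_rotvec(degrees=True),1))
E
python3 - <<'E'
from h import *
bottles(); dt([411.3,358.5,50],47.4,-25);dt([411.3,358.5,18],47.4,-25)
E
```

```text
t 18.42 tcp [412.7 356.2  88.8] yaw x-axis 47.13 z [-0.291 -0.313 -0.904] F [ 0.5  0.4 -0. ] w 34.3 gf 0.0 q [ 0.73  0.79  0.4   1.62 -0.04  3.06]
0.65 [230. 134.  40. 102.] (array([390. , 337.1]), array([93.2, 27.7]), 46.6) cap [412.  359.7] body [387.3 333.7]
0.58 [506. 222.   6.  14.] (array([507.2, 176.9]), array([18. ,  2.6]), 74.2) cap [506.6 182.8] body [507.6 194.1]
shift [18.7 -2.3 38.9] turn [-0.1 -0.1 -0.2]
shift [32.2 -2.3 67.9] turn [-0.1 -0.1 -0.2]
```

Call:
{"method": "move_arm", "body": {"deltas": [[0.4, 8, -2.6, 17, 0, 0, 0], [0.4, 9, 0, 18, 0, 0, 0], [0.4, 8, 0, 17, 0, 0, 0], [0.4, 5, 0, 10, 0, 0, 0], [0.4, 2, 0, 5, 0, 0, 0], [0.4, 0, 0, 0, 0, 0, 0], [0, 0, 0, 0, 0, 0, 0], [0, 0, 0, 0, 0, 0, 0], [0, 0, 0, 0, 0, 0, 0], [0, 0, 0, 0, 0, 0, 0]]}}

```text
clock: 19.35
eef_pos: [0.4117, 0.3605, 0.0204]
tool_rot: [0.895, 0.391, -0.197, 0.086]
ft_force: [-0.1, -0.4, 6.5]
grip_width: 0.0158
grasp_force: 58.8
```

Run:
```python
from h import *
st()
```

```text
t 19.35 tcp [411.7 360.5  20.4] yaw x-axis 47.22 z [-0.285 -0.309 -0.907] F [-0.1 -0.4  6.5] w 15.8 gf 58.8 q [ 0.74  0.85  0.33  1.48 -0.04  3.06]
```

Cap gripped. Lift, swing heading outwards, then tilt up.

Call:
{"method": "move_arm", "body": {"deltas": [[0, -5, 0, -10, 0, 0, 0], [0, -10, 0, -22, 0, 0, 0], [0, -12, 0, -27, 0, 0, 0], [0, -12, 0, -27, 0, 0, 0], [0, -7, 0, -15, -2.6, 0, -5.6], [0, 0, 0, 0, -2.6, 0, -5.6], [0, 0, 0, 0, -2.6, 0, -5.6], [0, 0, 0, 0, -2.6, 0, -5.6], [0, 0, 0, 0, 0, 6, 0], [0, 0, 0, 0, 0, 6, 0]]}}

```text
clock: 20.18
eef_pos: [0.4111, 0.3625, 0.128]
tool_rot: [0.803, 0.585, -0.091, 0.065]
ft_force: [0.3, 0.0, -1.4]
grip_width: 0.0154
grasp_force: 58.5
```

Call:
{"method": "move_arm", "body": {"deltas": [[0, 0, 0, 0, 0, 6, 0], [0, 0, 0, 0, 0, 6, 0], [0, 0, 0, 0, 0, 6, 0], [0, 0, 0, 0, 0, 6, 0], [0, 0, 0, 0, 0, 6, 0], [0, 0, 0, 0, 0, 6, 0], [0, 0, 0, 0, 0, 6, 0], [0, 0, 0, 0, 0, 6, 0], [0, 0, 0, 0, 0, 0, 0]]}}

```text
clock: 20.93
eef_pos: [0.4068, 0.356, 0.1255]
tool_rot: [0.774, 0.558, 0.24, -0.177]
ft_force: [-2.7, -1.7, -2.1]
grip_width: 0.0157
grasp_force: 58.7
```

Run:
```python
from h import *
o,M=st(); print(np.round(M,3), np.degrees(np.arctan2(M[1,2],M[0,2])))
```

```text
t 20.93 tcp [406.8 356.  125.5] yaw x-axis 71.48 z [ 0.173  0.542 -0.822] F [-2.7 -1.7 -2.1] w 15.7 gf 58.7 q [ 0.5   0.15 -0.62  0.33  0.4   2.49]
[[ 0.261  0.95   0.173]
 [ 0.78  -0.313  0.542]
 [ 0.569 -0.007 -0.822]] 72.27699779482656
```

Call:
{"method": "move_arm", "body": {"deltas": [[0, 0, 0, 0, 0, 6, 0], [0, 0, 0, 0, 0, 6, 0], [0, 0, 0, 0, 0, 6, 0], [0, 0, 0, 0, 0, 6, 0], [0, 0, 0, 0, 0, 6, 0], [0, 0, 0, 0, 0, 0, 0], [0, 0, 0, 0, 0, 0, 0]]}}

```text
clock: 21.52
eef_pos: [0.4138, 0.3615, 0.1262]
tool_rot: [0.698, 0.503, 0.412, -0.301]
ft_force: [0.1, -0.0, -0.7]
grip_width: 0.0157
grasp_force: 58.7
```

Run:
```python
from h import *
o,M=st(); print(np.round(M,3)); dt([393,340,72],71.5,65)
C=cam("top");a=bot.camera("top");s=bot.camera("scene"); p=w2p([o["eef_pos"]],C=cam("scene"))[0].astype(int);print(p)
x,y=np.clip(p-[50,38],0,[412,308]); cv2.imwrite("pics/s10.png",cv2.resize(s[y:y+76,x:x+100],(800,600),interpolation=cv2.INTER_CUBIC))
```

```text
t 21.52 tcp [413.8 361.5 126.2] yaw x-axis 71.17 z [ 0.272  0.835 -0.479] F [ 0.1 -0.  -0.7] w 15.7 gf 58.7 q [ 0.33  0.32 -0.96 -0.54  0.78  2.58]
[[ 0.154  0.95   0.272]
 [ 0.453 -0.313  0.835]
 [ 0.878 -0.006 -0.479]]
shift [-60.5 -12.8   2.4] turn [-0.4  3.6 -0.2]
[413 145]
```

View pics/s10.png

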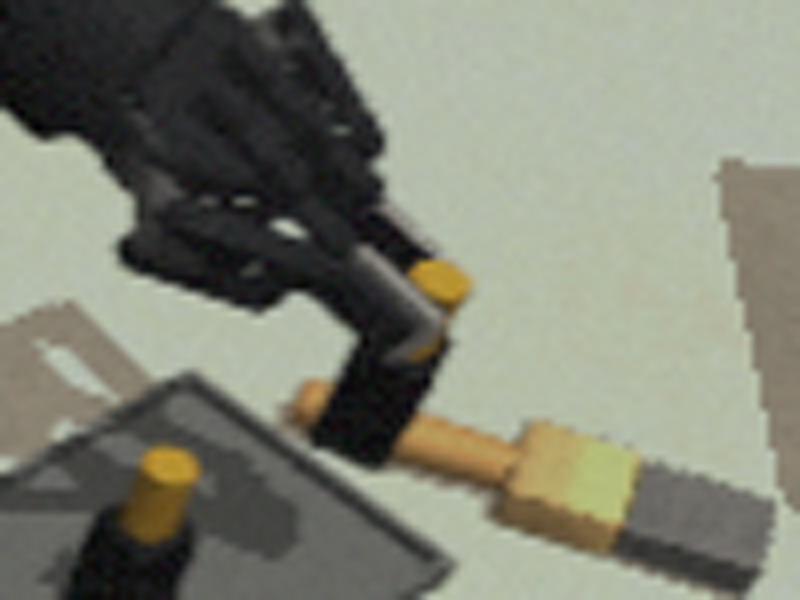

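Bottle hangs nearly upright below the fingers (foot at (345,440)). Straighten by the remaining 3.6° and lower.

Call:
{"method": "move_arm", "body": {"deltas": [[0, -12, -5, 0.5, 0, 1.8, 0], [0, -16, -5, 1, 0, 1.8, 0], [0, -16, -2.8, 0.5, 0, 0, 0], [0, -16, 0, 0.5, 0, 0, 0], [0, 0, 0, 0, 0, 0, 0], [0, 0, 0, 0, 0, 0, 0]]}}

```text
clock: 22.12
eef_pos: [0.3946, 0.3435, 0.0732]
tool_rot: [0.682, 0.494, 0.436, -0.317]
ft_force: [0.5, 0.3, -0.3]
grip_width: 0.0157
grasp_force: 58.7
```

Run:
```python
from h import *
o,M=st(); print(np.round(M,3)); dt([393,340,63.5],71.5,65)
```

```text
t 22.12 tcp [394.6 343.5  73.2] yaw x-axis 71.59 z [ 0.283  0.863 -0.418] F [ 0.5  0.3 -0.3] w 15.7 gf 58.7 q [ 0.28  0.59 -1.08 -0.97  0.85  2.59]
[[ 0.132  0.95   0.283]
 [ 0.397 -0.312  0.863]
 [ 0.908 -0.002 -0.418]]
shift [-10.4  -0.5   0.6] turn [-0.3 -0.3  0. ]
```

Call:
{"method": "move_arm", "body": {"deltas": [[0, -4.5, 0, 2, 0, 0, 0], [0, -2.7, 0, 1.3, 0, 0, 0], [0, -1.8, 0, 0.8, 0, 0, 0], [0, 0, 0, 0, 0, 0, 0], [0, 0, 0, 0, 0, 0, 0]]}}

```text
clock: 22.53
eef_pos: [0.3938, 0.343, 0.0637]
tool_rot: [0.682, 0.493, 0.437, -0.317]
ft_force: [-0.6, -0.9, -0.5]
grip_width: 0.0153
grasp_force: 58.7
```

Run:
```python
from h import *
o,M=st()
```

```text
t 22.53 tcp [393.8 343.   63.7] yaw x-axis 71.68 z [ 0.283  0.864 -0.417] F [-0.6 -0.9 -0.5] w 15.3 gf 58.7 q [ 0.28  0.63 -1.08 -1.02  0.85  2.59]
```

No contact yet; lower by millimetres.

Call:
{"method": "move_arm", "body": {"deltas": [[0, -1, 0, 0.4, 0, 0, 0], [0, 0, 0, 0, 0, 0, 0], [0, 0, 0, 0, 0, 0, 0]]}}

```text
clock: 22.78
eef_pos: [0.3938, 0.3429, 0.0628]
tool_rot: [0.682, 0.494, 0.437, -0.317]
ft_force: [-0.9, -0.1, 1.7]
grip_width: 0.0158
grasp_force: 58.8
```

Call:
{"method": "move_arm", "body": {"deltas": [[0, -1, 0, 0.4, 0, 0, 0], [0, 0, 0, 0, 0, 0, 0], [0, 0, 0, 0, 0, 0, 0]]}}

```text
clock: 23.03
eef_pos: [0.3937, 0.3432, 0.0627]
tool_rot: [0.681, 0.494, 0.438, -0.318]
ft_force: [-1.4, -1.5, 7.0]
grip_width: 0.0157
grasp_force: 59.3
```

Call:
{"method": "move_arm", "body": {"deltas": [[0, -1, 0, 0.4, 0, 0, 0], [0, 0, 0, 0, 0, 0, 0], [0, 0, 0, 0, 0, 0, 0]]}}

```text
clock: 23.28
eef_pos: [0.3938, 0.3434, 0.0627]
tool_rot: [0.68, 0.494, 0.439, -0.318]
ft_force: [-3.1, -3.4, 11.9]
grip_width: 0.0152
grasp_force: 59.7
```

Call:
{"method": "move_arm", "body": {"deltas": [[0, 1.4, 0, -0.6, 0, 0, 0], [0, 0, 0, 0, 0, 0, 0], [0.22, 0, 0, 0, 0, 0, 0], [0.3, 0, 0, 0, 0, 0, 0], [0.38, 0, 0, 0, 0, 0, 0], [0.4, 0, 0, 0, 0, 0, 0], [0.4, 0, 0, -8, 0, 0, 0], [0.4, 0, 0, -20, 0, 0, 0], [0.4, 0, 0, -30, 0, 0, 0], [0.4, 0, 0, -30, 0, 0, 0]]}}

```text
clock: 24.12
eef_pos: [0.3757, 0.2661, 0.0989]
tool_rot: [0.682, 0.496, 0.433, -0.319]
ft_force: [-0.2, -0.5, -0.6]
grip_width: 0.0338
grasp_force: 0.0
```

Run:
```python
from h import *
o,M=st(); dt([480,215,130],225+0,-25)
s=bot.camera("scene");C=cam("scene")
cv2.imwrite("pics/s11.png",cv2.resize(s[110:250,280:440],(720,600),interpolation=cv2.INTER_CUBIC))
```

```text
t 24.12 tcp [375.7 266.1  98.9] yaw x-axis 71.55 z [ 0.274  0.865 -0.421] F [-0.2 -0.5 -0.6] w 33.8 gf 0.0 q [ 0.04  0.4  -1.08 -0.54  1.02  2.28]
shift [ 21.7 114.7 -28.7] turn [  54.3  -27.6 -149.1]
```

View pics/s11.png

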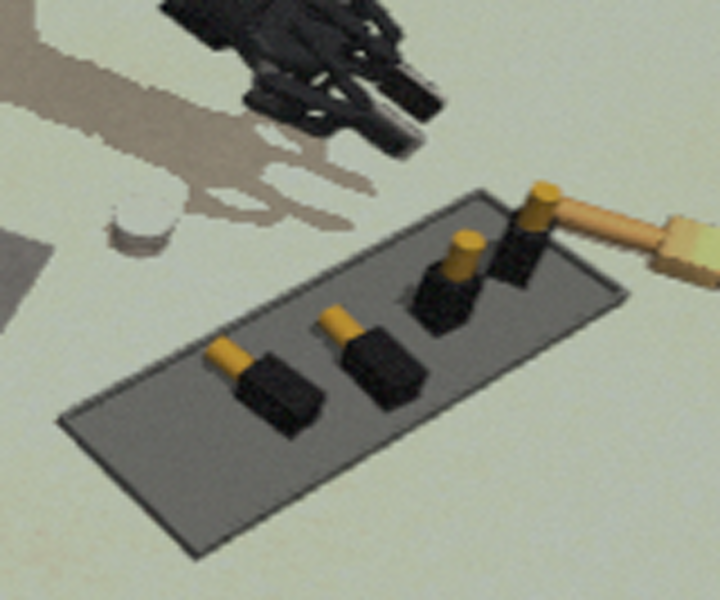

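Bottle A now stands at (525,235). Level the tool, then swing it round to the opposite yaw for B and C.

Call:
{"method": "move_arm", "body": {"deltas": [[0.4, 14, 0, -8, 0, 0, 0], [0.4, 18, 0, -10, 0, -6.5, 0], [0.4, 18, 0, -10, 0, -6.5, 0], [0.4, 10, 0, -10, 0, -6.5, 0], [0.4, 0, 0, 0, 0, -6.5, 0], [0.4, 0, 0, 0, 0, -6.5, 0], [0.4, 0, 0, 0, 0, -6.5, 0], [0.4, 0, 0, 0, 0, -6.5, 0], [0.4, 0, 0, 0, 0, -6.5, 0], [0.4, 0, 0, 0, 0, -6.5, 0]]}}

```text
clock: 25.0
eef_pos: [0.3799, 0.2631, 0.147]
tool_rot: [0.803, 0.584, 0.094, -0.071]
ft_force: [0.5, 0.0, -0.3]
grip_width: 0.0339
grasp_force: 0.0
```

Call:
{"method": "move_arm", "body": {"deltas": [[0.4, 0, 0, 0, 0, -6.5, 0], [0.4, 0, 0, 0, 0, 0, -7.1], [0.4, 0, 0, 0, 0, 0, -7.1], [0.4, 0, 0, 0, 0, 0, -7.1], [0.4, 0, 0, 0, 0, 0, -7.1], [0.4, 0, 0, 0, 0, 0, -7.1], [0.4, 0, 0, 0, 0, 0, -7.1], [0.4, 0, 0, 0, 0, 0, -7.1], [0.4, 0, 0, 0, 0, 0, -7.1], [0.4, 0, 0, 0, 0, 0, -7.1]]}}

```text
clock: 25.83
eef_pos: [0.3794, 0.263, 0.1452]
tool_rot: [0.372, 0.926, 0.063, -0.008]
ft_force: [-0.3, 0.4, -0.0]
grip_width: 0.034
grasp_force: 0.0
```

Call:
{"method": "move_arm", "body": {"deltas": [[0.4, 0, 0, 0, 0, 0, -7.1], [0.4, 0, 0, 0, 0, 0, -7.1], [0.4, 0, 0, 0, 0, 0, -7.1], [0.4, 0, 0, 0, 0, 0, -7.1], [0.4, 0, 0, 0, 0, 0, -7.1], [0.4, 0, 0, 0, 0, 0, -7.1], [0.4, 0, 0, 0, 0, 0, -7.1], [0.4, 0, 0, 0, 0, 0, -7.1], [0.4, 0, 0, 0, 0, 0, -7.1], [0.4, 0, 0, 0, 0, 0, -7.1]]}}

```text
clock: 26.67
eef_pos: [0.3795, 0.263, 0.1453]
tool_rot: [-0.235, 0.97, 0.056, 0.03]
ft_force: [-0.6, 0.7, -0.2]
grip_width: 0.0343
grasp_force: 0.0
```

Run:
```python
from h import *
o,M=st(); dt([490,275,150],226,0)
```

```text
t 26.67 tcp [379.5 263.  145.3] yaw x-axis -153.0 z [ 0.032  0.122 -0.992] F [-0.6  0.7 -0.2] w 34.3 gf 0.0 q [ 0.55  0.17 -0.36  0.96  0.09  0.08]
shift [-104.   -39.7    0.3] turn [  4.6   5.7 -18.7]
```

Call:
{"method": "move_arm", "body": {"deltas": [[0.4, -21, -8, 0, 0, 0, 0], [0.4, -21, -8, 0, 0, 0, 0], [0.4, -21, -8, 0, 0, 0, 0], [0.4, -21, -8, 0, 0, 0, 0], [0.4, -20, -8, 0, 0, 0, 0], [0.4, 0, 0, 0, 1.5, 1.9, -6.2], [0.4, 0, 0, 0, 1.5, 1.9, -6.2], [0.4, 0, 0, 0, 1.5, 1.9, -6.2], [0.4, 0, 0, 0, 0, 0, 0], [0.4, 0, 0, 0, 0, 0, 0]]}}

```text
clock: 27.5
eef_pos: [0.4904, 0.2747, 0.1501]
tool_rot: [-0.386, 0.922, 0.001, -0.001]
ft_force: [-0.8, -0.7, 0.2]
grip_width: 0.034
grasp_force: 0.0
```

Run:
```python
from h import *
bottles()
```

```text
t 27.5 tcp [490.4 274.7 150.1] yaw x-axis -134.59 z [-0.002  0.002 -1.   ] F [-0.8 -0.7  0.2] w 34.0 gf 0.0 q [ 0.51  0.41  0.01  1.17  0.   -0.28]
0.95 [375. 138.  76.  56.] (array([390. , 358.6]), array([66. , 38.9]), -87.5) cap [384.4 372.3] body [393.9 344.2]
0.94 [296. 151.  47.  53.] (array([447.6, 309.5]), array([43.7, 39.4]), 45.4) cap [448.3 318.1] body [445.4 298. ]
0.85 [135. 110.  48.  91.] (array([535.7, 199.7]), array([75.5, 34.1]), 54.2) cap [518.8 182.2] body [539.7 210.5]
0.71 [217. 134.  38.  84.] (array([498.7, 259.4]), array([77.5, 27.2]), 40.8) cap [479.9 243.6] body [506.4 266.6]
```

Call:
{"method": "move_arm", "body": {"deltas": [[0.4, 10, -5, 15, 0, 0, 0.9], [0.4, 10, -5, 20, 0, 0, 1], [0.4, 10, -4.5, 20, 0, 0, 0], [0.4, 0, 0, 5, 0, -6.25, 0], [0.4, 0, 0, 0, 0, -6.25, 0], [0.4, 0, 0, 0, 0, -6.25, 0], [0.4, 0, 0, 0, 0, -6.25, 0], [0.4, 0, 0, 0, 0, 0, 0], [0.4, 0, 0, 0, 0, 0, 0]]}}

```text
clock: 28.35
eef_pos: [0.4765, 0.241, 0.0897]
tool_rot: [-0.361, 0.908, 0.081, 0.198]
ft_force: [0.5, 0.2, 1.5]
grip_width: 0.0344
grasp_force: 0.0
```

Run:
```python
from h import *
bottles(); dt([479.6,243,18.5],223.5,-25)
```

```text
t 28.35 tcp [476.5 241.   89.7] yaw x-axis -136.62 z [ 0.301  0.29  -0.909] F [0.5 0.2 1.5] w 34.4 gf 0.0 q [ 0.38  0.2  -0.59  0.38  0.16 -0.34]
0.96 [328. 160.  64. 107.] (array([467.1, 341.6]), array([128.4,  38.9]), 61.9) cap [472.7 358.1] body [450.3 304.7]
0.8 [232. 146.  43.  97.] (array([506.2, 266.6]), array([94.5, 28.2]), 41.2) cap [483.2 245.1] body [510.1 269.2]
0.63 [432. 145.  80. 118.] (array([399.2, 397.9]), array([145.4,  36.2]), 84.9) cap [401.2 410.7] body [396.3 349.6]
0.56 [113. 128.  78. 103.] (array([543.9, 205.2]), array([89.6, 39.3]), 51.4) cap [522.6 183.7] body [542.5 212.1]
shift [34.1  0.9 66.6] turn [0.1 0.2 0.1]
```

Call:
{"method": "move_arm", "body": {"deltas": [[0.4, 8, 0.7, 17, 0, 0, 1], [0.4, 9, 0, 18, 0, 0, 0], [0.4, 8, 0, 17, 0, 0, 0], [0.4, 6, 0, 10, 0, 0, 0], [0.4, 2, 0, 5, 0, 0, 0], [0.4, 0, 0, 0, 0, 0, 0], [0, 0, 0, 0, 0, 0, 0], [0, 0, 0, 0, 0, 0, 0], [0, 0, 0, 0, 0, 0, 0], [0, 0, 0, 0, 0, 0, 0]]}}

```text
clock: 29.28
eef_pos: [0.4788, 0.2436, 0.0177]
tool_rot: [-0.355, 0.909, 0.083, 0.202]
ft_force: [0.7, 0.3, 1.1]
grip_width: 0.0157
grasp_force: 58.3
```

Run:
```python
from h import *
st()
```

```text
t 29.28 tcp [478.8 243.6  17.7] yaw x-axis -137.5 z [ 0.308  0.294 -0.905] F [0.7 0.3 1.1] w 15.7 gf 58.3 q [ 0.38  0.34 -0.67  0.15  0.16 -0.33]
```

Call:
{"method": "move_arm", "body": {"deltas": [[0, -5, 0, -10, 0, 0, 0], [0, -10, 0, -22, 0, 0, 0], [0, -12, 0, -27, 0, 0, 0], [0, -12, 0, -27, 0, 0, 0], [0, -7, 0, -15, 0, 6.25, 0], [0, 0, 0, 0, 0, 6.25, 0], [0, 0, 0, 0, 0, 6.25, 0], [0, 0, 0, 0, 0, 6.25, 0], [0, 0, 0, 0, 0, 0, 7.1], [0, 0, 0, 0, 0, 0, 7.1]]}}

```text
clock: 30.12
eef_pos: [0.4789, 0.2428, 0.1244]
tool_rot: [-0.244, 0.97, 0.008, 0.004]
ft_force: [0.6, -0.7, -1.3]
grip_width: 0.0157
grasp_force: 58.2
```

Call:
{"method": "move_arm", "body": {"deltas": [[0, 0, 0, 0, 0, 0, 7.1], [0, 0, 0, 0, 0, 0, 7.1], [0, 0, 0, 0, 0, 0, 7.1], [0, 0, 0, 0, 0, 0, 7.1], [0, 0, 0, 0, 0, 0, 7.1], [0, 0, 0, 0, 0, 0, 7.1], [0, 0, 0, 0, 0, 0, 7.1], [0, 0, 0, 0, 0, 0, 7.1], [0, 0, 0, 0, 0, 0, 7.1], [0, 0, 0, 0, 0, 0, 7.1]]}}

```text
clock: 30.95
eef_pos: [0.4776, 0.2416, 0.1251]
tool_rot: [0.365, 0.931, 0.009, -0.001]
ft_force: [0.3, 0.7, -0.3]
grip_width: 0.0155
grasp_force: 58.4
```

Call:
{"method": "move_arm", "body": {"deltas": [[0, 0, 0, 0, 0, 0, 7.1], [0, 0, 0, 0, 0, 0, 7.1], [0, 0, 0, 0, 0, 0, 7.1], [0, 0, 0, 0, 0, 0, 7.1], [0, 0, 0, 0, 0, 0, 7.1], [0, 0, 0, 0, 0, 0, 7.1], [0, 0, 0, 0, 0, 0, 7.1], [0, 0, 0, 0, 0, 0, 7.1], [0, 0, 0, 0, 0, 0, 7.1], [0, 0, 0, 0, 0, 0, 7.1]]}}

```text
clock: 31.78
eef_pos: [0.4776, 0.2416, 0.1251]
tool_rot: [0.838, 0.546, 0.007, -0.006]
ft_force: [0.1, 0.4, -0.3]
grip_width: 0.0155
grasp_force: 58.4
```

Run:
```python
from h import *
o,M=st(); dt([490,248,130],60,0)
```

```text
t 31.78 tcp [477.6 241.6 125.1] yaw x-axis 66.14 z [ 0.005  0.017 -1.   ] F [ 0.1  0.4 -0.3] w 15.5 gf 58.4 q [ 0.46  0.38 -0.11  1.07  0.01  2.45]
shift [11.   8.7 -4.7] turn [-0.2 -1.   6.1]
```

Call:
{"method": "move_arm", "body": {"deltas": [[0, 0, 0, -5, 0, 0, 7], [0, 0, 0, -5, 0, 0, 7], [0, 0, 0, 0, 0, 6.5, 0], [0, 0, 0, 0, 0, 6.5, 0], [0, 0, 0, 0, 0, 6.5, 0], [0, 0, 0, 0, 0, 6.5, 0], [0, 0, 0, 0, 0, 6.5, 0], [0, 0, 0, 0, 0, 6.5, 0], [0, 0, 0, 0, 0, 6.5, 0], [0, 0, 0, 0, 0, 6.5, 0]]}}

```text
clock: 32.62
eef_pos: [0.4776, 0.2411, 0.1353]
tool_rot: [0.809, 0.397, 0.388, -0.194]
ft_force: [1.8, 0.1, -2.1]
grip_width: 0.0155
grasp_force: 58.4
```

Call:
{"method": "move_arm", "body": {"deltas": [[0, 0, 0, 0, 0, 6.5, 0], [0, 0, 0, 0, 0, 6.5, 0], [0, 0, 0, 0, 0, 0, 0], [0, 0, 0, 0, 0, 0, 0]]}}

```text
clock: 32.95
eef_pos: [0.4798, 0.2415, 0.13]
tool_rot: [0.781, 0.38, 0.443, -0.223]
ft_force: [0.3, -0.5, -1.4]
grip_width: 0.0156
grasp_force: 58.4
```

Run:
```python
from h import *
o,M=st(); print(M.round(3)); dt([491,253,73],52,65)
```

```text
t 32.95 tcp [479.8 241.5 130. ] yaw x-axis 51.05 z [ 0.522  0.685 -0.508] F [ 0.3 -0.5 -1.4] w 15.6 gf 58.4 q [ 0.12  0.26 -1.01 -0.57  0.67  2.67]
[[ 0.319  0.791  0.522]
 [ 0.395 -0.612  0.685]
 [ 0.861 -0.012 -0.508]]
shift [-40.9   2.6  42.7] turn [-0.6  5.5 -0.5]
```

Call:
{"method": "move_arm", "body": {"deltas": [[0, -13, 1, 14, 0, 2, 0], [0, -13, 1, 14, 0, 2, 0], [0, -14, 0.6, 14, -0.5, 1.5, -0.5], [0, 0, 0, 0, 0, 0, 0], [0, 0, 0, 0, 0, 0, 0]]}}

```text
clock: 33.37
eef_pos: [0.4926, 0.2557, 0.0731]
tool_rot: [0.759, 0.37, 0.481, -0.237]
ft_force: [-0.3, 0.2, 0.3]
grip_width: 0.0155
grasp_force: 58.5
```

Run:
```python
from h import *
o,M=st(); print(M.round(3)); dt([491,253,66],52,65)
```

```text
t 33.37 tcp [492.6 255.7  73.1] yaw x-axis 51.76 z [ 0.554  0.716 -0.425] F [-0.3  0.2  0.3] w 15.5 gf 58.5 q [ 0.13  0.61 -1.07 -1.1   0.69  2.75]
[[ 0.263  0.79   0.554]
 [ 0.334 -0.613  0.716]
 [ 0.905 -0.003 -0.425]]
shift [-7.7  0.4  0.2] turn [-0.2  0.2 -0.1]
```

Call:
{"method": "move_arm", "body": {"deltas": [[0, -4, 0.4, 0.5, 0, 0.2, 0], [0, -3.7, 0, 0.5, 0, 0, 0], [0, -1, 0, 0.4, 0, 0, 0], [0, 0, 0, 0, 0, 0, 0], [0, 0, 0, 0, 0, 0, 0]]}}

```text
clock: 33.78
eef_pos: [0.4934, 0.2533, 0.071]
tool_rot: [0.754, 0.37, 0.488, -0.236]
ft_force: [-0.3, -0.4, -0.7]
grip_width: 0.0159
grasp_force: 58.4
```

Call:
{"method": "move_arm", "body": {"deltas": [[0, -1, 0, 0.4, 0, 0, 0], [0, 0, 0, 0, 0, 0, 0], [0, 0, 0, 0, 0, 0, 0]]}}

```text
clock: 34.03
eef_pos: [0.4926, 0.2531, 0.0678]
tool_rot: [0.755, 0.37, 0.487, -0.236]
ft_force: [-0.3, 0.2, -0.9]
grip_width: 0.0158
grasp_force: 58.4
```

Call:
{"method": "move_arm", "body": {"deltas": [[0, -1, 0, 0.4, 0, 0, 0], [0, 0, 0, 0, 0, 0, 0], [0, 0, 0, 0, 0, 0, 0]]}}

```text
clock: 34.28
eef_pos: [0.4923, 0.2531, 0.0659]
tool_rot: [0.756, 0.37, 0.486, -0.237]
ft_force: [-0.8, -0.5, -0.5]
grip_width: 0.0158
grasp_force: 58.4
```

Run:
```python
from h import *
o,M=st(); print(o["joint_pos"]);dt([491.5,253,63],52,65)
```

```text
t 34.28 tcp [492.3 253.1  65.9] yaw x-axis 52.38 z [ 0.56   0.717 -0.416] F [-0.8 -0.5 -0.5] w 15.8 gf 58.4 q [ 0.13  0.66 -1.08 -1.17  0.7   2.75]
[ 0.12527569  0.6585331  -1.08055117 -1.16649676  0.69650718  2.74697274]
shift [-2.9 -0.6  0.7] turn [-0.  -0.4  0.2]
```

Call:
{"method": "move_arm", "body": {"deltas": [[0, -1, 0, 0.4, 0, 0, 0], [0, 0, 0, 0, 0, 0, 0], [0, 0, 0, 0, 0, 0, 0]]}}

```text
clock: 34.53
eef_pos: [0.4923, 0.253, 0.0649]
tool_rot: [0.756, 0.37, 0.486, -0.236]
ft_force: [-0.0, 0.3, -0.2]
grip_width: 0.0157
grasp_force: 58.4
```

Call:
{"method": "move_arm", "body": {"deltas": [[0, -1, 0, 0.4, 0, 0, 0], [0, 0, 0, 0, 0, 0, 0], [0, 0, 0, 0, 0, 0, 0]]}}

```text
clock: 34.78
eef_pos: [0.4923, 0.253, 0.064]
tool_rot: [0.755, 0.37, 0.486, -0.236]
ft_force: [-0.2, 0.2, -0.1]
grip_width: 0.0157
grasp_force: 58.4
```

Call:
{"method": "move_arm", "body": {"deltas": [[0, -1, 0, 0.4, 0, 0, 0], [0, 0, 0, 0, 0, 0, 0], [0, 0, 0, 0, 0, 0, 0]]}}

```text
clock: 35.03
eef_pos: [0.4925, 0.2532, 0.0637]
tool_rot: [0.755, 0.37, 0.487, -0.237]
ft_force: [-1.0, 0.7, 3.8]
grip_width: 0.0158
grasp_force: 58.7
```

Contact. Release and retreat, then level the tool and swing back for C.

Call:
{"method": "move_arm", "body": {"deltas": [[0.22, 0, 0, 0, 0, 0, 0], [0.3, 0, 0, 0, 0, 0, 0], [0.38, 0, 0, 0, 0, 0, 0], [0.4, 0, 0, 0, 0, 0, 0], [0.4, 0, 0, -8, 0, 0, 0], [0.4, 0, 0, -20, 0, 0, 0], [0.4, 0, 0, -30, 0, 0, 0], [0.4, 0, 0, -30, 0, 0, 0], [0.4, 20, 0, -10, 0, 0, 0], [0.4, 20, 0, -10, 0, -6.5, 0]]}}

```text
clock: 35.87
eef_pos: [0.4691, 0.183, 0.1337]
tool_rot: [0.77, 0.38, 0.457, -0.232]
ft_force: [1.2, -0.2, -1.3]
grip_width: 0.0339
grasp_force: 0.0
```

Call:
{"method": "move_arm", "body": {"deltas": [[0.4, 20, 0, -10, 0, -6.5, 0], [0.4, 0, 0, 0, 0, -6.5, 0], [0.4, 0, 0, 0, 0, -6.5, 0], [0.4, 0, 0, 0, 0, -6.5, 0], [0.4, 0, 0, 0, 0, -6.5, 0], [0.4, 0, 0, 0, 0, -6.5, 0], [0.4, 0, 0, 0, 0, -6.5, 0], [0.4, 0, 0, 0, 0, -6.5, 0], [0.4, 0, 0, 0, 0, -6.5, 0], [0.4, 0, 0, 0, 0, 0, 0]]}}

```text
clock: 36.7
eef_pos: [0.4768, 0.1881, 0.1444]
tool_rot: [0.892, 0.446, 0.065, -0.037]
ft_force: [2.4, 1.3, -0.7]
grip_width: 0.0344
grasp_force: 0.0
```

Run:
```python
from h import *
o,M=st(); dt([520,215,150],51,0)
a=bot.camera("top"); hsv=cv2.cvtColor(a,cv2.COLOR_BGR2HSV)
for r in bot.outline_of("bottle1","top")[:5]: print(round(r["conf"],2),np.round(r["rect"]),rect(r["pixels"],.017))
```

```text
t 36.7 tcp [476.8 188.1 144.4] yaw x-axis 53.06 z [ 0.083  0.124 -0.989] F [ 2.4  1.3 -0.7] w 34.4 gf 0.0 q [ 0.32  0.24 -0.26  0.95  0.09  2.54]
shift [47.7 18.4  1.3] turn [-0.6 -8.6  2.1]
0.64 [172. 203.  18.  11.] (array([542.1, 211. ]), array([50.2, 29.1]), 50.2)
0.5 [128. 251.  15.   8.] (array([394.1, 351.4]), array([38.5, 31. ]), 71.7)
```

Call:
{"method": "move_arm", "body": {"deltas": [[0.4, 24, 9, -3, 0, -4.3, 0], [0.4, 24, 9, -3, 0, -4.3, 0], [0.4, 0, 0, 0, 0, 0, -7.1], [0.4, 0, 0, 0, 0, 0, -7.1], [0.4, 0, 0, 0, 0, 0, -7.1], [0.4, 0, 0, 0, 0, 0, -7.1], [0.4, 0, 0, 0, 0, 0, -7.1], [0.4, 0, 0, 0, 0, 0, -7.1], [0.4, 0, 0, 0, 0, 0, -7.1], [0.4, 0, 0, 0, 0, 0, -7.1]]}}

```text
clock: 37.63
eef_pos: [0.5157, 0.2105, 0.1535]
tool_rot: [0.574, 0.819, 0.0, -0.005]
ft_force: [-0.3, -0.4, 0.6]
grip_width: 0.0341
grasp_force: 0.0
```

Call:
{"method": "move_arm", "body": {"deltas": [[0.4, 0, 0, 0, 0, 0, -7.1], [0.4, 0, 0, 0, 0, 0, -7.1], [0.4, 0, 0, 0, 0, 0, -7.1], [0.4, 0, 0, 0, 0, 0, -7.1], [0.4, 0, 0, 0, 0, 0, -7.1], [0.4, 0, 0, 0, 0, 0, -7.1], [0.4, 0, 0, 0, 0, 0, -7.1], [0.4, 0, 0, 0, 0, 0, -7.1], [0.4, 0, 0, 0, 0, 0, -7.1], [0.4, 0, 0, 0, 0, 0, -7.1]]}}

```text
clock: 38.47
eef_pos: [0.5157, 0.2105, 0.1535]
tool_rot: [-0.009, 1.0, 0.003, -0.004]
ft_force: [-0.1, 1.4, 0.0]
grip_width: 0.0339
grasp_force: 0.0
```

Call:
{"method": "move_arm", "body": {"deltas": [[0.4, 0, 0, 0, 0, 0, -7.1], [0.4, 0, 0, 0, 0, 0, -7.1], [0.4, 0, 0, 0, 0, 0, -7.1], [0.4, 0, 0, 0, 0, 0, -7.1], [0.4, 0, 0, 0, 0, 0, -7.1], [0.4, 0, 0, 0, 0, 0, -7.1], [0.4, 0, 0, 0, 0, 0, -7.1], [0.4, 0, 0, 0, 0, 0, 0], [0.4, 0, 0, 0, 0, 0, 0]]}}

```text
clock: 39.22
eef_pos: [0.5161, 0.2109, 0.1538]
tool_rot: [-0.424, 0.906, 0.004, -0.002]
ft_force: [-1.1, 0.4, -0.7]
grip_width: 0.034
grasp_force: 0.0
```

Run:
```python
from h import *
a,C=bottles(); dt([518.8,182.2,90],231,0)
```

```text
t 39.22 tcp [516.1 210.9 153.8] yaw x-axis -129.83 z [-0.008  0.006 -1.   ] F [-1.1  0.4 -0.7] w 34.0 gf 0.0 q [ 0.38  0.41  0.01  1.18  0.01 -0.49]
0.93 [215. 139.  35.  87.] (array([535.2, 200.9]), array([77.4, 28.5]), 50.0) cap [519.3 182.5] body [540.8 210. ]
0.84 [288. 187.  45.  52.] (array([495.9, 264.4]), array([55.6, 33.1]), 61.0) cap [498.  278.7] body [492.3 253.1]
0.84 [436. 185.  76.  62.] (array([385.8, 365.5]), array([90.3, 38. ]), -73.8) cap [378.7 390.8] body [391.5 350.6]
0.83 [360. 188.  63.  60.] (array([444.5, 317. ]), array([74.2, 37.4]), -74.9) cap [441.4 338.1] body [446.2 303. ]
shift [ 21.1 -20.9  63.9] turn [ 0.5 -0.  -0.8]
```

Call:
{"method": "move_arm", "body": {"deltas": [[0.4, 7, -7, 20, 0.3, 0, -0.4], [0.4, 7, -7, 22, 0.2, 0, -0.4], [0.4, 7, -7, 22, 0, 0, 0], [0.4, 0, 0, 0, 0, -6.25, 0], [0.4, 0, 0, 0, 0, -6.25, 0], [0.4, 0, 0, 0, 0, -6.25, 0], [0.4, 0, 0, 0, 0, -6.25, 0], [0.4, 0, 0, 0, 0, 0, 0], [0.4, 0, 0, 0, 0, 0, 0]]}}

```text
clock: 40.07
eef_pos: [0.5179, 0.1814, 0.0891]
tool_rot: [-0.421, 0.882, 0.093, 0.193]
ft_force: [1.0, 0.5, 0.5]
grip_width: 0.0343
grasp_force: 0.0
```

Run:
```python
from h import *
bottles(); dt([519.2,182.3,18],231,-25)
```

```text
t 40.07 tcp [517.9 181.4  89.1] yaw x-axis -128.99 z [ 0.261  0.327 -0.908] F [1.  0.5 0.5] w 34.3 gf 0.0 q [ 0.19  0.26 -0.5   0.47  0.27 -0.65]
0.94 [325. 186.  60. 104.] (array([509.1, 299.6]), array([140.9,  37.6]), 68.7) cap [513.8 317.2] body [494.9 257.2]
0.79 [236. 142.  44.  99.] (array([540.8, 207.2]), array([94.8, 28.4]), 52.3) cap [521.  181.9] body [543.1 210.9]
0.62 [412. 190.  85. 112.] (array([452.1, 359.1]), array([168. ,  43.5]), 82.6) cap [451.1 383.4] body [448.7 306.9]
0.57 [506. 196.   6.  37.] (array([409.5, 335.6]), array([36.7,  3.8]), 78.2) cap None body [410.6 320.3]
shift [33.7  1.7 65.7] turn [-0.   0.   0.2]
```

Call:
{"method": "move_arm", "body": {"deltas": [[0.4, 8, 1.2, 17, 0, 0, -0.5], [0.4, 9, 0.8, 18, 0, 0, 0], [0.4, 9, 0, 17, 0, 0, 0], [0.4, 6, 0, 9, 0, 0, 0], [0.4, 2, 0, 5, 0, 0, 0], [0.4, 0, 0, 0, 0, 0, 0], [0, 0, 0, 0, 0, 0, 0], [0, 0, 0, 0, 0, 0, 0], [0, 0, 0, 0, 0, 0, 0], [0, 0, 0, 0, 0, 0, 0]]}}

```text
clock: 41.0
eef_pos: [0.5181, 0.1821, 0.0173]
tool_rot: [-0.426, 0.878, 0.092, 0.197]
ft_force: [0.6, 0.5, 0.4]
grip_width: 0.0157
grasp_force: 58.5
```

Call:
{"method": "move_arm", "body": {"deltas": [[0, -5, 0, -10, 0, 0, 0], [0, -10, 0, -22, 0, 0, 0], [0, -12, 0, -27, 0, 0, 0], [0, -12, 0, -27, 0, 0, 0], [0, -7, 0, -15, 0, 6.25, 0], [0, 0, 0, 0, 0, 6.25, 0], [0, 0, 0, 0, 0, 6.25, 0], [0, 0, 0, 0, 0, 6.25, 0], [0, 0, 0, 0, 0, 0, 0]]}}

```text
clock: 41.75
eef_pos: [0.5183, 0.184, 0.1273]
tool_rot: [-0.437, 0.899, -0.002, 0.0]
ft_force: [2.0, 0.6, -0.7]
grip_width: 0.0156
grasp_force: 58.7
```

Run:
```python
from h import *
st()
```

```text
t 41.75 tcp [518.3 184.  127.3] yaw x-axis -128.13 z [ 0.003 -0.004 -1.   ] F [ 2.   0.6 -0.7] w 15.6 gf 58.7 q [ 0.34  0.41 -0.06  1.1  -0.   -0.56]
```

Call:
{"method": "move_arm", "body": {"deltas": [[0, 0, 0, -1, 0, 0, 7.1], [0, 0, 0, -1, 0, 0, 7.1], [0, 0, 0, -1, 0, 0, 7.1], [0, 0, 0, 0, 0, 0, 7.1], [0, 0, 0, 0, 0, 0, 7.1], [0, 0, 0, 0, 0, 0, 7.1], [0, 0, 0, 0, 0, 0, 7.1], [0, 0, 0, 0, 0, 0, 7.1], [0, 0, 0, 0, 0, 0, 7.1], [0, 0, 0, 0, 0, 0, 7.1]]}}

```text
clock: 42.58
eef_pos: [0.5153, 0.1807, 0.13]
tool_rot: [0.171, 0.985, -0.0, 0.002]
ft_force: [0.5, 0.7, -0.9]
grip_width: 0.0157
grasp_force: 58.7
```

Call:
{"method": "move_arm", "body": {"deltas": [[0, 0, 0, 0, 0, 0, 7.1], [0, 0, 0, 0, 0, 0, 7.1], [0, 0, 0, 0, 0, 0, 7.1], [0, 0, 0, 0, 0, 0, 7.1], [0, 0, 0, 0, 0, 0, 7.1], [0, 0, 0, 0, 0, 0, 7.1], [0, 0, 0, 0, 0, 0, 7.1], [0, 0, 0, 0, 0, 0, 7.1], [0, 0, 0, 0, 0, 0, 7.1], [0, 0, 0, 0, 0, 0, 7.1]]}}

```text
clock: 43.42
eef_pos: [0.5154, 0.1807, 0.13]
tool_rot: [0.711, 0.703, 0.001, 0.002]
ft_force: [-0.4, 0.5, -0.8]
grip_width: 0.0155
grasp_force: 58.7
```

Call:
{"method": "move_arm", "body": {"deltas": [[0, 0, 0, 0, 0, 0, 7.1], [0, 0, 0, 0, 0, 0, 7.1], [0, 0, 0, 0, 0, 0, 7.1], [0, 0, 0, 0, 0, 0, 7.1], [0, 0, 0, 0, 0, 0, 7.1], [0, 0, 0, 0, 0, 0, 7.1], [0, 0, 0, 0, 0, 0, 0], [0, 0, 0, 0, 0, 6.5, 0], [0, 0, 0, 0, 0, 6.5, 0], [0, 0, 0, 0, 0, 6.5, 0]]}}

```text
clock: 44.25
eef_pos: [0.5163, 0.1815, 0.1307]
tool_rot: [0.902, 0.396, 0.16, -0.067]
ft_force: [-0.4, 0.4, -1.1]
grip_width: 0.0157
grasp_force: 58.6
```

Call:
{"method": "move_arm", "body": {"deltas": [[0, 0, 0, 0, 0, 6.5, 0], [0, 0, 0, 0, 0, 6.5, 0], [0, 0, 0, 0, 0, 6.5, 0], [0, 0, 0, 0, 0, 6.5, 0], [0, 0, 0, 0, 0, 6.5, 0], [0, 0, 0, 0, 0, 6.5, 0], [0, 0, 0, 0, 0, 6.5, 0], [0, 0, 0, 0, 0, 0, 0], [0, 0, 0, 0, 0, 0, 0]]}}

```text
clock: 45.0
eef_pos: [0.517, 0.1808, 0.1258]
tool_rot: [0.797, 0.346, 0.455, -0.197]
ft_force: [0.5, -0.4, -0.4]
grip_width: 0.0159
grasp_force: 58.7
```

Run:
```python
from h import *
o,M=st(); dt([540,209,75],47.5,65)
```

```text
t 45.0 tcp [517.  180.8 125.8] yaw x-axis 46.95 z [ 0.588  0.629 -0.508] F [ 0.5 -0.4 -0.4] w 15.9 gf 58.7 q [-0.01  0.29 -0.97 -0.54  0.69  2.63]
shift [-25.3  -2.5  57.1] turn [ 0.5  5.6 -0.3]
```

Call:
{"method": "move_arm", "body": {"deltas": [[0, -8, -1, 19, 0.3, 2, -0.2], [0, -8, -1, 19, 0.2, 2, -0.1], [0, -9, -0.5, 19, 0, 1.6, 0], [0, 0, 0, 0, 0, 0, 0], [0, 0, 0, 0, 0, 0, 0]]}}

```text
clock: 45.42
eef_pos: [0.5425, 0.2121, 0.0762]
tool_rot: [0.771, 0.341, 0.492, -0.217]
ft_force: [0.3, -0.3, -0.4]
grip_width: 0.0155
grasp_force: 58.7
```

Run:
```python
from h import *
o,M=st(); dt([540,209,65],47.5,65)
```

```text
t 45.42 tcp [542.5 212.1  76.2] yaw x-axis 47.62 z [ 0.611  0.67  -0.422] F [ 0.3 -0.3 -0.4] w 15.5 gf 58.7 q [ 0.04  0.6  -0.99 -1.01  0.7   2.74]
shift [-11.8   0.3   1.1] turn [-0.1 -0.   0.1]
```

Call:
{"method": "move_arm", "body": {"deltas": [[0, -4, 0, 0.5, 0, 0, 0], [0, -4, 0, 0.3, 0, 0, 0], [0, -3, 0, 0.3, 0, 0, 0], [0, 0, 0, 0, 0, 0, 0], [0, 0, 0, 0, 0, 0, 0]]}}

```text
clock: 45.83
eef_pos: [0.541, 0.2084, 0.0698]
tool_rot: [0.77, 0.34, 0.495, -0.216]
ft_force: [0.1, 0.5, -1.1]
grip_width: 0.0157
grasp_force: 58.7
```

Call:
{"method": "move_arm", "body": {"deltas": [[0, -1, 0, 0.4, 0, 0, 0], [0, 0, 0, 0, 0, 0, 0], [0, 0, 0, 0, 0, 0, 0]]}}

```text
clock: 46.08
eef_pos: [0.5406, 0.2086, 0.0675]
tool_rot: [0.77, 0.34, 0.494, -0.216]
ft_force: [-0.1, 0.3, -0.5]
grip_width: 0.0155
grasp_force: 58.7
```

Call:
{"method": "move_arm", "body": {"deltas": [[0, -1, 0, 0.4, 0, 0, 0], [0, 0, 0, 0, 0, 0, 0], [0, 0, 0, 0, 0, 0, 0]]}}

```text
clock: 46.33
eef_pos: [0.5405, 0.2086, 0.0659]
tool_rot: [0.77, 0.34, 0.494, -0.217]
ft_force: [-0.5, 0.4, -1.5]
grip_width: 0.0158
grasp_force: 58.7
```

Call:
{"method": "move_arm", "body": {"deltas": [[0, -1, 0, 0.4, 0, 0, 0], [0, 0, 0, 0, 0, 0, 0], [0, 0, 0, 0, 0, 0, 0]]}}

```text
clock: 46.58
eef_pos: [0.5404, 0.2086, 0.0648]
tool_rot: [0.77, 0.34, 0.494, -0.217]
ft_force: [-0.8, 0.8, -1.1]
grip_width: 0.0159
grasp_force: 58.7
```

Call:
{"method": "move_arm", "body": {"deltas": [[0, -1, 0, 0.4, 0, 0, 0], [0, 0, 0, 0, 0, 0, 0], [0, 0, 0, 0, 0, 0, 0]]}}

```text
clock: 46.83
eef_pos: [0.5404, 0.2086, 0.0638]
tool_rot: [0.77, 0.34, 0.494, -0.217]
ft_force: [-0.8, 0.7, -1.5]
grip_width: 0.0158
grasp_force: 58.7
```

Call:
{"method": "move_arm", "body": {"deltas": [[0, -0.6, 0, 0.3, 0, 0, 0], [0, 0, 0, 0, 0, 0, 0], [0, 0, 0, 0, 0, 0, 0]]}}

```text
clock: 47.08
eef_pos: [0.5406, 0.2086, 0.0635]
tool_rot: [0.77, 0.34, 0.494, -0.217]
ft_force: [-0.8, 0.0, 0.5]
grip_width: 0.0156
grasp_force: 58.7
```

Call:
{"method": "move_arm", "body": {"deltas": [[0, -0.5, 0, 0.2, 0, 0, 0], [0, 0, 0, 0, 0, 0, 0], [0.22, 0, 0, 0, 0, 0, 0], [0.3, 0, 0, 0, 0, 0, 0], [0.38, 0, 0, 0, 0, 0, 0], [0.4, 0, 0, 0, 0, 0, 0], [0.4, 0, 0, -8, 0, 0, 0], [0.4, 0, 0, -20, 0, 0, 0], [0.4, 0, 0, -30, 0, 0, 0], [0.4, 0, 0, -30, 0, 0, 0]]}}

```text
clock: 47.92
eef_pos: [0.4891, 0.1482, 0.1]
tool_rot: [0.77, 0.342, 0.492, -0.219]
ft_force: [0.6, 0.8, -0.1]
grip_width: 0.0341
grasp_force: 0.0
```

Call:
{"method": "move_arm", "body": {"deltas": [[0.4, 20, 10, -15, 0, 0, 0], [0.4, 25, 15, -20, 0, -6, 0], [0.4, 25, 20, -20, 0, -6, 0], [0.4, 20, 20, -20, 0, -6, 0], [0.4, 10, 20, -20, 0, -6, 0], [0.4, 0, 20, 0, 0, -6, 0], [0.4, 0, 20, 0, 0, -6, 0], [0.4, 0, 0, 0, 0, -6, 0], [0.4, 0, 0, 0, 0, 0, 0]]}}

```text
clock: 48.67
eef_pos: [0.5531, 0.0734, 0.1714]
tool_rot: [0.869, 0.383, 0.287, -0.122]
ft_force: [0.7, 0.1, 0.5]
grip_width: 0.034
grasp_force: 0.0
```

Run:
```python
from h import *
st(); a=bot.camera("top"); s=bot.camera("scene")
cv2.imwrite("pics/f.png",np.vstack([cv2.resize(a[140:290,100:400],(600,300)),cv2.resize(s[100:310,80:440],(600,300))]))
```

```text
t 48.67 tcp [553.1  73.4 171.4] yaw x-axis 47.78 z [ 0.406  0.431 -0.806] F [0.7 0.1 0.5] w 34.0 gf 0.0 q [-0.12  0.16 -0.48  0.53  0.5   2.29]
```

View pics/f.png

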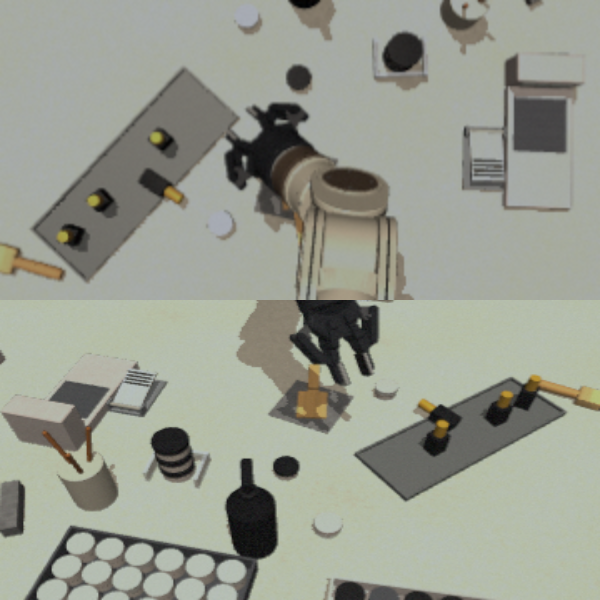

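Bottle B lies down again, cap now over the lane's near rim (top crop (160,187)); A, C and the other stand, the rest is fine. Redo B: level the tool, swing round, look.

Call:
{"method": "move_arm", "body": {"deltas": [[0.4, 0, 0, 0, 0, -6, 0], [0.4, 0, 0, 0, 0, -6, 0], [0.4, 0, 0, 0, 0, -6, 0], [0.4, 0, 0, 0, 0, -6, 0], [0.4, 0, 0, 0, 0, -6, 0], [0.4, 0, 0, 0, 0, -6, 0], [0.4, 0, 0, 0, 0, 0, -7.1], [0.4, 0, 0, 0, 0, 0, -7.1], [0.4, 0, 0, 0, 0, 0, -7.1], [0.4, 0, 0, 0, 0, 0, -7.1]]}}

```text
clock: 49.6
eef_pos: [0.5468, 0.0728, 0.1633]
tool_rot: [0.788, 0.616, -0.0, -0.001]
ft_force: [-0.1, -0.0, 0.1]
grip_width: 0.0338
grasp_force: 0.0
```

Call:
{"method": "move_arm", "body": {"deltas": [[0.4, 0, 0, 0, 0, 0, -7.1], [0.4, 0, 0, 0, 0, 0, -7.1], [0.4, 0, 0, 0, 0, 0, -7.1], [0.4, 0, 0, 0, 0, 0, -7.1], [0.4, 0, 0, 0, 0, 0, -7.1], [0.4, 0, 0, 0, 0, 0, -7.1], [0.4, 0, 0, 0, 0, 0, -7.1], [0.4, 0, 0, 0, 0, 0, -7.1], [0.4, 0, 0, 0, 0, 0, -7.1], [0.4, 0, 0, 0, 0, 0, -7.1]]}}

```text
clock: 50.43
eef_pos: [0.5467, 0.0725, 0.1636]
tool_rot: [0.284, 0.959, 0.001, -0.001]
ft_force: [-0.5, 0.5, 0.1]
grip_width: 0.0343
grasp_force: 0.0
```

Call:
{"method": "move_arm", "body": {"deltas": [[0.4, 0, 0, 0, 0, 0, -7.1], [0.4, 0, 0, 0, 0, 0, -7.1], [0.4, 0, 0, 0, 0, 0, -7.1], [0.4, 0, 0, 0, 0, 0, -7.1], [0.4, 0, 0, 0, 0, 0, -7.1], [0.4, 0, 0, 0, 0, 0, -7.1], [0.4, 0, 0, 0, 0, 0, -7.1], [0.4, 0, 0, 0, 0, 0, -7.1], [0.4, 0, 0, 0, 0, 0, -7.1], [0.4, 0, 0, 0, 0, 0, 0]]}}

```text
clock: 51.27
eef_pos: [0.5468, 0.0725, 0.1638]
tool_rot: [-0.264, 0.964, 0.001, -0.001]
ft_force: [0.7, -0.2, 0.3]
grip_width: 0.0342
grasp_force: 0.0
```

Run:
```python
from h import *
st(); dt([480,240,175],222,0)
a=bot.camera("top"); hsv=cv2.cvtColor(a,cv2.COLOR_BGR2HSV)
for r in bot.outline_of("bottle1","top")[:5]:
    m=r["pixels"]; cap=m&(hsv[...,1]>110)&(hsv[...,2]>100); cy,cx=np.nonzero(cap); print(round(r["conf"],2),rect(m,.017),np.round(p2w([[cx.mean(),cy.mean()]],.02)*1000) if len(cx) else 0)
```

```text
t 51.27 tcp [546.8  72.5 163.8] yaw x-axis -149.35 z [-0.002  0.001 -1.   ] F [ 0.7 -0.2  0.3] w 34.2 gf 0.0 q [ 0.13  0.39  0.01  1.19  0.   -0.4 ]
shift [-27.9 178.2 -10.9] turn [  0.1  -0.  -11.4]
0.74 (array([472.4, 218.4]), array([58.3, 28.3]), 56.3) [[460. 199.  20.]]
0.61 (array([446.6, 303.4]), array([32.7, 31.1]), -44.9) [[447. 315.  20.]]
```

Call:
{"method": "move_arm", "body": {"deltas": [[0.4, -4, 29, 0, 0, 0, 0], [0.4, -4, 29, 0, 0, 0, 0], [0.4, -4, 29, 0, 0, 0, 0], [0.4, -4, 29, 0, 0, 0, 0], [0.4, -4, 29, 0, 0, 0, 0], [0.4, -5, 29, 0, 0, 0, -6.5], [0.4, 0, 0, 0, 0, 0, -6.5], [0.4, 0, 0, 0, 0, 0, -6.5], [0.4, 0, 0, 0, 0, 0, -6.5], [0.4, 0, 0, 0, 0, 0, 0]]}}

```text
clock: 52.2
eef_pos: [0.4812, 0.2356, 0.1655]
tool_rot: [-0.474, 0.88, -0.0, 0.001]
ft_force: [-0.0, -0.2, -0.4]
grip_width: 0.0342
grasp_force: 0.0
```

Run:
```python
from h import *
a,C=bottles(); cv2.imwrite("pics/w12.png",a)
```

```text
t 52.2 tcp [481.2 235.6 165.5] yaw x-axis -123.39 z [ 0.001 -0.    -1.   ] F [-0.  -0.2 -0.4] w 34.2 gf 0.0 q [ 0.46  0.35 -0.04  1.18 -0.   -0.53]
0.95 [233.  98.  36.  87.] (array([467.3, 208. ]), array([75.7, 27.1]), 57.1) cap [454.7 188.5] body [472.8 217.9]
0.87 [309. 196.  44.  57.] (array([448.6, 312.7]), array([59.7, 39.7]), 66.0) cap [448.3 329.8] body [446.6 301.1]
0.79 [157. 170.  48.  52.] (array([550.5, 212.3]), array([53.8, 36.4]), 39.7) cap [563.  215.3] body [539.5 207.6]
0.77 [379. 202.  66.  63.] (array([389.3, 363.7]), array([81.6, 37.6]), -80.9) cap [384.9 382.8] body [392.9 348.1]
```

View pics/w12.png

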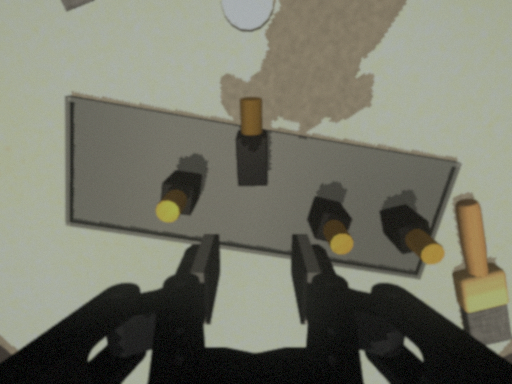

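B lies at (252,140) with cap (251,115) over the rim, axis along tool x. Move over its cap with the tilt.

Call:
{"method": "move_arm", "body": {"deltas": [[0.4, 13, -1, 18, 0, 0, -0.6], [0.4, 13, -1, 19, 0, 0, -0.6], [0.4, 14, -1, 19, 0, 0, 0], [0.4, 14, -1, 19, 0, -6.25, 0], [0.4, 0, 0, 0, 0, -6.25, 0], [0.4, 0, 0, 0, 0, -6.25, 0], [0.4, 0, 0, 0, 0, -6.25, 0], [0.4, 0, 0, 0, 0, 0, 0], [0.4, 0, 0, 0, 0, 0, 0]]}}

```text
clock: 53.05
eef_pos: [0.455, 0.1863, 0.0906]
tool_rot: [-0.47, 0.856, 0.104, 0.189]
ft_force: [0.3, 0.4, 0.5]
grip_width: 0.0339
grasp_force: 0.0
```

Run:
```python
from h import *
bottles(); dt([454.7,188.5,19],238,-25)
```

```text
t 53.05 tcp [455.  186.3  90.6] yaw x-axis -122.47 z [ 0.226  0.355 -0.907] F [0.3 0.4 0.5] w 33.9 gf 0.0 q [ 0.21  0.17 -0.62  0.47  0.31 -0.75]
0.96 [236. 146.  44.  91.] (array([473.4, 216.7]), array([87.7, 28.9]), 57.7) cap [458.8 192.8] body [475.6 220.5]
0.88 [323. 230.  47.  60.] (array([446.8, 321. ]), array([91.4, 27.8]), 83.1) cap [454.9 348.8] body [443. 301.]
0.68 [400. 236.  70.  95.] (array([396.7, 409.5]), array([183. ,  37.8]), 85.8) cap [393.6 429. ] body [394.6 350.8]
0.62 [150. 206.  50.  85.] (array([570.9, 231.4]), array([119.7,  31.5]), 37.5) cap [586.5 242.5] body [542.8 207.5]
shift [32.8  3.5 65.9] turn [-0.3  0.1 -0.1]
```

Call:
{"method": "move_arm", "body": {"deltas": [[0.4, 8, 1.5, 17, 0, 0, 0], [0.4, 9, 1.3, 18, 0, 0, 0], [0.4, 8, 0, 17, 0, 0, 0], [0.4, 5, 0, 9, 0, 0, 0], [0.4, 1.5, 0, 5, 0, 0, 0], [0.4, 0, 0, 0, 0, 0, 0], [0, 0, 0, 0, 0, 0, 0], [0, 0, 0, 0, 0, 0, 0], [0, 0, 0, 0, 0, 0, 0], [0, 0, 0, 0, 0, 0, 0]]}}

```text
clock: 53.98
eef_pos: [0.455, 0.1892, 0.0193]
tool_rot: [-0.472, 0.854, 0.104, 0.192]
ft_force: [0.4, 0.3, -0.1]
grip_width: 0.0161
grasp_force: 58.5
```

Call:
{"method": "move_arm", "body": {"deltas": [[0, -5, 0, -10, 0, 0, 0], [0, -10, 0, -22, 0, 0, 0], [0, -12, 0, -27, 0, 0, 0], [0, -12, 0, -27, 0, 0, 0], [0, -7, 0, -15, 0, 6.25, 0], [0, 0, 0, 0, 0, 6.25, 0], [0, 0, 0, 0, 0, 6.25, 0], [0, 0, 0, 0, 0, 6.25, 0], [0, 0, 0, 0, 0, 0, 0]]}}

```text
clock: 54.73
eef_pos: [0.4556, 0.1909, 0.1301]
tool_rot: [-0.485, 0.875, -0.001, 0.001]
ft_force: [1.1, 1.5, 0.0]
grip_width: 0.0161
grasp_force: 58.5
```

Run:
```python
from h import *
st()
```

```text
t 54.73 tcp [455.6 190.9 130.1] yaw x-axis -122.0 z [ 0.004 -0.001 -1.   ] F [1.1 1.5 0. ] w 16.1 gf 58.5 q [ 0.4   0.3  -0.21  1.06 -0.   -0.61]
```

Gripped. I'll stand B in the free end place (588,164), clear of the others: swing, translate, tilt.

Call:
{"method": "move_arm", "body": {"deltas": [[0, 0, 0, 0, 0, 0, 7.1], [0, 0, 0, 0, 0, 0, 7.1], [0, 0, 0, 0, 0, 0, 7.1], [0, 0, 0, 0, 0, 0, 7.1], [0, 0, 0, 0, 0, 0, 7.1], [0, 0, 0, 0, 0, 0, 7.1], [0, 0, 0, 0, 0, 0, 7.1], [0, 0, 0, 0, 0, 0, 7.1], [0, 0, 0, 0, 0, 0, 7.1], [0, 0, 0, 0, 0, 0, 7.1]]}}

```text
clock: 55.57
eef_pos: [0.4526, 0.1874, 0.1293]
tool_rot: [0.118, 0.993, 0.001, 0.002]
ft_force: [0.1, 0.1, 0.0]
grip_width: 0.0159
grasp_force: 58.6
```

Call:
{"method": "move_arm", "body": {"deltas": [[0, 0, 0, 0, 0, 0, 7.1], [0, 0, 0, 0, 0, 0, 7.1], [0, 0, 0, 0, 0, 0, 7.1], [0, 0, 0, 0, 0, 0, 7.1], [0, 0, 0, 0, 0, 0, 7.1], [0, 0, 0, 0, 0, 0, 7.1], [0, 0, 0, 0, 0, 0, 7.1], [0, 0, 0, 0, 0, 0, 7.1], [0, 0, 0, 0, 0, 0, 7.1], [0, 0, 0, 0, 0, 0, 7.1]]}}

```text
clock: 56.4
eef_pos: [0.4526, 0.1875, 0.1293]
tool_rot: [0.673, 0.74, 0.002, 0.001]
ft_force: [-0.4, -0.5, -0.3]
grip_width: 0.0161
grasp_force: 58.6
```

Call:
{"method": "move_arm", "body": {"deltas": [[0, 0, 0, 0, 0, 0, 7.1], [0, 0, 0, 0, 0, 0, 7.1], [0, 0, 0, 0, 0, 0, 7.1], [0, 0, 0, 0, 0, 0, 7.1], [0, 0, 0, 0, 0, 0, 7.1], [0, 0, 0, 0, 0, 0, 7.1], [0, 9, 27, 0, 0, 0, 7.1], [0, 9, 28, 0, 0, 0, 0], [0, 9, 28, 0, 0, 0, 0], [0, 9, 28, 0, 0, 0, 0]]}}

```text
clock: 57.23
eef_pos: [0.56, 0.1393, 0.1298]
tool_rot: [0.92, 0.392, 0.002, 0.0]
ft_force: [0.5, 0.3, -0.7]
grip_width: 0.0161
grasp_force: 58.7
```

Call:
{"method": "move_arm", "body": {"deltas": [[0, 0, 0, 0, 0, 6.5, 0], [0, 0, 0, 0, 0, 6.5, 0], [0, 0, 0, 0, 0, 6.5, 0], [0, 0, 0, 0, 0, 6.5, 0], [0, 0, 0, 0, 0, 6.5, 0], [0, 0, 0, 0, 0, 6.5, 0], [0, 0, 0, 0, 0, 6.5, 0], [0, 0, 0, 0, 0, 6.5, 0], [0, 0, 0, 0, 0, 6.5, 0], [0, 0, 0, 0, 0, 6.5, 0]]}}

```text
clock: 58.07
eef_pos: [0.5598, 0.1394, 0.1296]
tool_rot: [0.791, 0.336, 0.471, -0.198]
ft_force: [1.7, -0.9, -1.3]
grip_width: 0.0158
grasp_force: 58.6
```

Run:
```python
from h import *
o,M=st(); dt([586,162,76],46,65)
```

```text
t 58.07 tcp [559.8 139.4 129.6] yaw x-axis 46.19 z [ 0.612  0.63  -0.478] F [ 1.7 -0.9 -1.3] w 15.8 gf 58.6 q [-0.12  0.35 -0.88 -0.5   0.78  2.58]
shift [-30.6   3.   55.8] turn [0.2 3.5 0.1]
```

Call:
{"method": "move_arm", "body": {"deltas": [[0, -10, 1, 18, 0, 1.5, 0], [0, -10, 1, 19, 0, 1, 0], [0, -10, 1, 19, 0, 0, 0], [0, 0, 0, 0, 0, 0, 0], [0, 0, 0, 0, 0, 0, 0]]}}

```text
clock: 58.48
eef_pos: [0.5875, 0.164, 0.0748]
tool_rot: [0.782, 0.332, 0.485, -0.206]
ft_force: [0.2, 0.3, -0.9]
grip_width: 0.0162
grasp_force: 58.7
```

Run:
```python
from h import *
o,M=st(); dt([586,162,66],46,65)
```

```text
t 58.48 tcp [587.5 164.   74.8] yaw x-axis 45.92 z [ 0.622  0.645 -0.445] F [ 0.2  0.3 -0.9] w 16.2 gf 58.7 q [-0.07  0.57 -0.87 -0.79  0.75  2.66]
shift [-9.   0.3  1.7] turn [-0.   1.4 -0. ]
```

Call:
{"method": "move_arm", "body": {"deltas": [[0, -3, 0.3, 0.7, 0, 0.7, 0], [0, -3, 0, 0.5, 0, 0.7, 0], [0, -3, 0, 0.5, 0, 0, 0], [0, 0, 0, 0, 0, 0, 0], [0, 0, 0, 0, 0, 0, 0]]}}

```text
clock: 58.9
eef_pos: [0.5874, 0.1618, 0.068]
tool_rot: [0.776, 0.33, 0.496, -0.209]
ft_force: [0.8, -0.2, -0.6]
grip_width: 0.0162
grasp_force: 58.7
```

Call:
{"method": "move_arm", "body": {"deltas": [[0, -1, 0, 0.4, 0, 0, 0], [0, 0, 0, 0, 0, 0, 0], [0, 0, 0, 0, 0, 0, 0]]}}

```text
clock: 59.15
eef_pos: [0.5875, 0.1621, 0.0663]
tool_rot: [0.776, 0.33, 0.496, -0.209]
ft_force: [0.5, -0.3, 0.2]
grip_width: 0.0158
grasp_force: 58.7
```

Call:
{"method": "move_arm", "body": {"deltas": [[0, -1, 0, 0.4, 0, 0, 0], [0, 0, 0, 0, 0, 0, 0], [0, 0, 0, 0, 0, 0, 0]]}}

```text
clock: 59.4
eef_pos: [0.5873, 0.1622, 0.0647]
tool_rot: [0.776, 0.33, 0.495, -0.21]
ft_force: [-0.1, 0.7, -0.2]
grip_width: 0.0157
grasp_force: 58.7
```

Call:
{"method": "move_arm", "body": {"deltas": [[0, -0.6, 0, 0.3, 0, 0, 0], [0, 0, 0, 0, 0, 0, 0], [0, 0, 0, 0, 0, 0, 0]]}}

```text
clock: 59.65
eef_pos: [0.5873, 0.1621, 0.0639]
tool_rot: [0.776, 0.33, 0.495, -0.21]
ft_force: [-0.3, 0.5, -1.2]
grip_width: 0.016
grasp_force: 58.7
```

Call:
{"method": "move_arm", "body": {"deltas": [[0, -0.7, 0, 0.3, 0, 0, 0], [0, 0, 0, 0, 0, 0, 0], [0, 0, 0, 0, 0, 0, 0]]}}

```text
clock: 59.9
eef_pos: [0.5872, 0.1621, 0.0632]
tool_rot: [0.776, 0.329, 0.495, -0.21]
ft_force: [-0.3, 0.2, -0.7]
grip_width: 0.016
grasp_force: 58.7
```

Call:
{"method": "move_arm", "body": {"deltas": [[0, -0.7, 0, 0.3, 0, 0, 0], [0, 0, 0, 0, 0, 0, 0], [0, 0, 0, 0, 0, 0, 0]]}}

```text
clock: 60.15
eef_pos: [0.5873, 0.1621, 0.0625]
tool_rot: [0.776, 0.33, 0.495, -0.21]
ft_force: [-0.0, -1.1, 0.1]
grip_width: 0.0165
grasp_force: 58.7
```

Run:
```python
from h import *
st();dt([586,162,66],46,65)
```

```text
t 60.15 tcp [587.3 162.1  62.5] yaw x-axis 46.1 z [ 0.63   0.652 -0.422] F [-0.  -1.1  0.1] w 16.5 gf 58.7 q [-0.08  0.64 -0.89 -0.89  0.77  2.67]
shift [ 2.8 -0.9 -2.3] turn [ 0.  -0.1  0. ]
```

Call:
{"method": "move_arm", "body": {"deltas": [[0, -0.9, 0, 0.4, 0, 0, 0], [0, 0, 0, 0, 0, 0, 0], [0, 0, 0, 0, 0, 0, 0]]}}

```text
clock: 60.4
eef_pos: [0.5875, 0.1623, 0.0622]
tool_rot: [0.775, 0.33, 0.496, -0.21]
ft_force: [-0.6, -0.2, 2.7]
grip_width: 0.0157
grasp_force: 58.8
```

Call:
{"method": "move_arm", "body": {"deltas": [[0, -0.9, 0, 0.4, 0, 0, 0], [0, 0, 0, 0, 0, 0, 0], [0, 0, 0, 0, 0, 0, 0]]}}

```text
clock: 60.65
eef_pos: [0.5877, 0.1625, 0.0621]
tool_rot: [0.775, 0.33, 0.497, -0.21]
ft_force: [-2.1, -0.2, 7.4]
grip_width: 0.0163
grasp_force: 59.2
```

Contact. Release, retreat, rise away to the right, and look.

Call:
{"method": "move_arm", "body": {"deltas": [[0, 0.8, 0, -0.4, 0, 0, 0], [0, 0, 0, 0, 0, 0, 0], [0.22, 0, 0, 0, 0, 0, 0], [0.3, 0, 0, 0, 0, 0, 0], [0.38, 0, 0, 0, 0, 0, 0], [0.4, 0, 0, 0, 0, 0, 0], [0.4, 0, 0, -8, 0, 0, 0], [0.4, 0, 0, -20, 0, 0, 0], [0.4, 0, 0, -30, 0, 0, 0], [0.4, 0, 0, -30, 0, 0, 0]]}}

```text
clock: 61.48
eef_pos: [0.5302, 0.1046, 0.0982]
tool_rot: [0.776, 0.33, 0.495, -0.21]
ft_force: [0.3, 0.4, -0.0]
grip_width: 0.0347
grasp_force: 0.0
```

Call:
{"method": "move_arm", "body": {"deltas": [[0.4, 20, 0, -20, 0, 0, 0], [0.4, 25, 0, -20, 0, -6, 0], [0.4, 25, 5, -20, 0, -6, 0], [0.4, 20, 10, -30, 0, -6, 0], [0.4, 10, 20, -30, 0, -6, 0], [0.4, 0, 20, -30, 0, -6, 0], [0.4, 0, 20, -30, 0, -6, 0], [0.4, 0, 20, -30, 0, -6, 0], [0.4, 0, 0, 0, 0, 0, 0]]}}

```text
clock: 62.23
eef_pos: [0.5339, -0.0077, 0.231]
tool_rot: [0.868, 0.365, 0.312, -0.124]
ft_force: [1.1, -0.4, 1.4]
grip_width: 0.0341
grasp_force: 0.0
```

Run:
```python
from h import *
st(); a=bot.camera("top"); s=bot.camera("scene")
cv2.imwrite("pics/f2.png",np.vstack([cv2.resize(a[140:290,100:400],(600,300)),cv2.resize(s[100:310,80:440],(600,300))]))
```

```text
t 62.23 tcp [533.9  -7.7 231. ] yaw x-axis 45.88 z [ 0.452  0.443 -0.774] F [ 1.1 -0.4  1.4] w 34.1 gf 0.0 q [-0.33  0.08 -0.41  0.73  0.6   2.12]
```

View pics/f2.png

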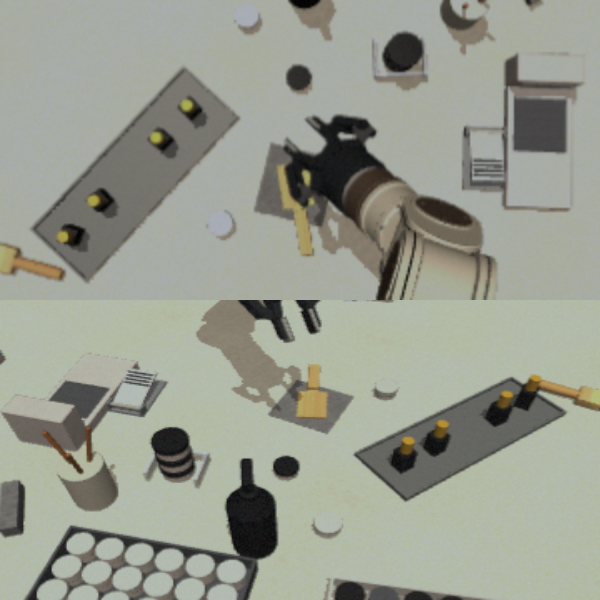

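All four bottles stand in the lane (top crop (188,105), (160,138), (98,200), (68,236)). The paddle is on the mat, and the jars, pump and cup are upright.

```bash
python3 -c "
from workcell import bot
print(bot.job_done())"
```

```text
the job is handed in; nothing more can be done
None
```

The job is handed in after about 62 s, and the last pictures show everything in place: the jars still stacked in their stand, the paddle sanitised with a pedal press of just over a second and then centred on the mat, and all four bottles upright in the lane, one of which had toppled again after I stood it up and had to be re-stood; no result came back from the hand-in.

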